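# Isolate the spindle, stack its collars, switch it back on

### The job

Before anything goes onto the spindle moulder's arbor, use the wooden stylus to tip the spindle's rocker (the one with the steel dome beyond it) to off, the edge nearest the robot down. With it off, thread every spacer collar on the bench down the arbor fully home, widest at the bottom to narrowest on top; then with the stylus tip the same rocker on again, far edge down, and lay the stylus back on its cork pad. Work the switches only with the stylus, never with the fingers, end with the other switches as they were, and leave the other things on the bench alone.

Things in the scene. Friction and masses are not known exactly. Their poses are not given: they have to be found in the camera images.
- seat (a point): Centre of the top face of the arbor's seat on the spindle moulder, 38 mm above the bench, where the lowest collar rests; z up. The upright steel arbor rises 62 mm from here, 18 mm thick, the last 6 mm coned to 8 mm. The seat is round, 34 mm across, 8 mm high, in the middle of a fixed grey bed, 130 x 130 x 30 mm.
- collar66: Loose aluminium spacer collar, a flat ring 66 mm outside, 23 mm bore, 12 mm thick, lying flat on the bench. Origin: centre of the ring (6 mm above its underside), z along its axis; either face may be up. May be absent.
- collar59: Loose aluminium spacer collar, a flat ring 59 mm outside, 23 mm bore, 12 mm thick, lying flat on the bench. Origin: centre of the ring (6 mm above its underside), z along its axis; either face may be up. May be absent.
- collar52: Loose aluminium spacer collar, a flat ring 52 mm outside, 23 mm bore, 12 mm thick, lying flat on the bench. Origin: centre of the ring (6 mm above its underside), z along its axis; either face may be up. May be absent.
- collar45: Loose aluminium spacer collar, a flat ring 45 mm outside, 23 mm bore, 12 mm thick, lying flat on the bench. Origin: centre of the ring (6 mm above its underside), z along its axis; either face may be up. May be absent.
- collar38: Loose aluminium spacer collar, a flat ring 38 mm outside, 23 mm bore, 12 mm thick, lying flat on the bench. Origin: centre of the ring (6 mm above its underside), z along its axis; either face may be up. May be absent.
- switch0: The spindle's switch, at any place in a row of five, 32 mm apart along y, centred on a fixed grey box 100 (x) x 190 (y) x 45 mm high. It alone has a steel dome, 16 mm wide, beyond its rocker's far end. Origin on the box's top face, 10 mm below the rocker's pivot; x away from the robot's side, along the rocker (46 mm long, 22 mm wide), z up.
- switch1: Another machine's switch in the same row, without a dome. Origin on the box's top face, 10 mm below the rocker's pivot; x away from the robot's side, along the rocker (46 mm long, 22 mm wide), z up.
- switch2: Another machine's switch in the same row, without a dome. Origin on the box's top face, 10 mm below the rocker's pivot; x away from the robot's side, along the rocker (46 mm long, 22 mm wide), z up.
- switch3: Another machine's switch in the same row, without a dome. Origin on the box's top face, 10 mm below the rocker's pivot; x away from the robot's side, along the rocker (46 mm long, 22 mm wide), z up.
- switch4: Another machine's switch in the same row, without a dome. Origin on the box's top face, 10 mm below the rocker's pivot; x away from the robot's side, along the rocker (46 mm long, 22 mm wide), z up.
- rocker0 (a joint): Rocker of switch0 (the spindle's) turns about its switch's y axis from -0.22 (near edge down, off) to +0.22 (far edge down, on), stays where left. About 2.6 N pressed 17 mm from the pivot tips it. Paddle 8 mm thick, its top 4 mm above the pivot when level. It starts on.
- rocker1 (a joint): Rocker of switch1 turns about its switch's y axis from -0.22 (near edge down, off) to +0.22 (far edge down, on), stays where left. About 2.6 N pressed 17 mm from the pivot tips it. Paddle 8 mm thick, its top 4 mm above the pivot when level. It starts on.
- rocker2 (a joint): Rocker of switch2 turns about its switch's y axis from -0.22 (near edge down, off) to +0.22 (far edge down, on), stays where left. About 2.6 N pressed 17 mm from the pivot tips it. Paddle 8 mm thick, its top 4 mm above the pivot when level. It starts off.
- rocker3 (a joint): Rocker of switch3 turns about its switch's y axis from -0.22 (near edge down, off) to +0.22 (far edge down, on), stays where left. About 2.6 N pressed 17 mm from the pivot tips it. Paddle 8 mm thick, its top 4 mm above the pivot when level. It starts on.
- rocker4 (a joint): Rocker of switch4 turns about its switch's y axis from -0.22 (near edge down, off) to +0.22 (far edge down, on), stays where left. About 2.6 N pressed 17 mm from the pivot tips it. Paddle 8 mm thick, its top 4 mm above the pivot when level. It starts off.
- stylus: Switch stylus, 142 mm long, 70 g: a wooden handle 90 x 20 x 20 mm, then a steel rod 8 mm thick, ending in a rubber ball 14 mm across. Origin: middle of the handle, on the axis (10 mm above what it lies on); x points along the axis to the ball, whose centre is 90 mm from the origin. It may be held level or tilted; tilt it ball down so that the rod clears the rocker's other end.
- pad: Fixed cork pad, 240 (x) x 120 (y) x 3 mm, on which the stylus lies. Origin: centre of its underside.
- glue: Bystander: glue bottle, 60 mm across, 170 mm high. Origin: underside, in the middle of the main body. Leave it alone.
- drill: Bystander: cordless drill lying on its side, about 190 mm long (x), 190 mm wide (mostly to +y), 60 mm high. Origin: underside, in the middle of the main body. Leave it alone.
- tape: Bystander: tape measure, 70 x 70 x 35 mm. Origin: underside, in the middle of the main body. Leave it alone.
- offcut: Bystander: wooden offcut, 110 x 45 x 22 mm. Origin: underside, in the middle of the main body. Leave it alone.
- chisel: Bystander: hand tool with a round wooden handle, 200 mm long along its x, about 30 mm thick. Origin: underside, in the middle of the main body. Leave it alone.
- sandblock: Bystander: cork sanding block, 110 x 60 x 35 mm. Origin: underside, in the middle of the main body. Leave it alone.
Things that resemble listed ones, but are neither listed nor needed, are in the scene too. Of the things shaped like the chisel, the wooden one is meant.

How it is judged:
On the way, in this order (a step that is already met when the one before it is completed fails the run):
1. the spindle's rocker is off, and no collar is on the arbor yet (value of joint rocker0 below -0.15 rad and horizontal distance between each of collar66, collar59, collar52, collar45, collar38 and seat above 0.03 m), for 0.2 s.
2. with the rocker still off, all collars present are fully home on the arbor, widest lowest (value of joint rocker0 below -0.15 rad and horizontal distance between each of collar66, collar59, collar52, collar45, collar38 and seat below 0.005 m and angle between the z axis of each of collar66, collar59, collar52, collar45, collar38 and the z axis of seat, either way round below 0.08 rad and z of collar66 in the frame of seat between 0.002 and 0.01 m and (z of collar59 in the frame of seat between 0.002 and 0.01 m or z of collar59 in the frame of seat between 0.014 and 0.022 m) and (z of collar52 in the frame of seat between 0.002 and 0.01 m or z of collar52 in the frame of seat between 0.014 and 0.022 m or z of collar52 in the frame of seat between 0.026 and 0.034 m) and (z of collar45 in the frame of seat between 0.002 and 0.01 m or z of collar45 in the frame of seat between 0.014 and 0.022 m or z of collar45 in the frame of seat between 0.026 and 0.034 m or z of collar45 in the frame of seat between 0.038 and 0.046 m) and (z of collar38 in the frame of seat between 0.002 and 0.01 m or z of collar38 in the frame of seat between 0.014 and 0.022 m or z of collar38 in the frame of seat between 0.026 and 0.034 m or z of collar38 in the frame of seat between 0.038 and 0.046 m or z of collar38 in the frame of seat between 0.05 and 0.058 m) and ((z of collar59 in the frame of collar66 above 0.01 m and angle between collar66's own z axis and vertical below 0.5 rad) or (z of collar59 in the frame of collar66 below -0.01 m and angle between collar66's own z axis and vertical above 2.6 rad)) and ((z of collar52 in the frame of collar66 above 0.01 m and angle between collar66's own z axis and vertical below 0.5 rad) or (z of collar52 in the frame of collar66 below -0.01 m and angle between collar66's own z axis and vertical above 2.6 rad)) and ((z of collar45 in the frame of collar66 above 0.01 m and angle between collar66's own z axis and vertical below 0.5 rad) or (z of collar45 in the frame of collar66 below -0.01 m and angle between collar66's own z axis and vertical above 2.6 rad)) and ((z of collar38 in the frame of collar66 above 0.01 m and angle between collar66's own z axis and vertical below 0.5 rad) or (z of collar38 in the frame of collar66 below -0.01 m and angle between collar66's own z axis and vertical above 2.6 rad)) and ((z of collar52 in the frame of collar59 above 0.01 m and angle between collar59's own z axis and vertical below 0.5 rad) or (z of collar52 in the frame of collar59 below -0.01 m and angle between collar59's own z axis and vertical above 2.6 rad)) and ((z of collar45 in the frame of collar59 above 0.01 m and angle between collar59's own z axis and vertical below 0.5 rad) or (z of collar45 in the frame of collar59 below -0.01 m and angle between collar59's own z axis and vertical above 2.6 rad)) and ((z of collar38 in the frame of collar59 above 0.01 m and angle between collar59's own z axis and vertical below 0.5 rad) or (z of collar38 in the frame of collar59 below -0.01 m and angle between collar59's own z axis and vertical above 2.6 rad)) and ((z of collar45 in the frame of collar52 above 0.01 m and angle between collar52's own z axis and vertical below 0.5 rad) or (z of collar45 in the frame of collar52 below -0.01 m and angle between collar52's own z axis and vertical above 2.6 rad)) and ((z of collar38 in the frame of collar52 above 0.01 m and angle between collar52's own z axis and vertical below 0.5 rad) or (z of collar38 in the frame of collar52 below -0.01 m and angle between collar52's own z axis and vertical above 2.6 rad)) and ((z of collar38 in the frame of collar45 above 0.01 m and angle between collar45's own z axis and vertical below 0.5 rad) or (z of collar38 in the frame of collar45 below -0.01 m and angle between collar45's own z axis and vertical above 2.6 rad))), for 0.3 s.
3. the spindle's rocker is on again (value of joint rocker0 above 0.15 rad), for 0.2 s.
At the end, for the whole second after the job is handed in: Present collars on the arbor within 5 mm of its axis, flat (0.08 rad), resting on seat or next collar within 4 mm, wider below narrower; spindle rocker on (above 0.15 rad), other rockers as at the start (beyond 0.15 rad); stylus lying with its handle middle over the pad; all at rest (value of joint each of rocker0, rocker1, rocker3 above 0.15 rad and value of joint each of rocker2, rocker4 below -0.15 rad and horizontal distance between each of collar66, collar59, collar52, collar45, collar38 and seat below 0.005 m and angle between the z axis of each of collar66, collar59, collar52, collar45, collar38 and the z axis of seat, either way round below 0.08 rad and z of collar66 in the frame of seat between 0.002 and 0.01 m and (z of collar59 in the frame of seat between 0.002 and 0.01 m or z of collar59 in the frame of seat between 0.014 and 0.022 m) and (z of collar52 in the frame of seat between 0.002 and 0.01 m or z of collar52 in the frame of seat between 0.014 and 0.022 m or z of collar52 in the frame of seat between 0.026 and 0.034 m) and (z of collar45 in the frame of seat between 0.002 and 0.01 m or z of collar45 in the frame of seat between 0.014 and 0.022 m or z of collar45 in the frame of seat between 0.026 and 0.034 m or z of collar45 in the frame of seat between 0.038 and 0.046 m) and (z of collar38 in the frame of seat between 0.002 and 0.01 m or z of collar38 in the frame of seat between 0.014 and 0.022 m or z of collar38 in the frame of seat between 0.026 and 0.034 m or z of collar38 in the frame of seat between 0.038 and 0.046 m or z of collar38 in the frame of seat between 0.05 and 0.058 m) and ((z of collar59 in the frame of collar66 above 0.01 m and angle between collar66's own z axis and vertical below 0.5 rad) or (z of collar59 in the frame of collar66 below -0.01 m and angle between collar66's own z axis and vertical above 2.6 rad)) and ((z of collar52 in the frame of collar66 above 0.01 m and angle between collar66's own z axis and vertical below 0.5 rad) or (z of collar52 in the frame of collar66 below -0.01 m and angle between collar66's own z axis and vertical above 2.6 rad)) and ((z of collar45 in the frame of collar66 above 0.01 m and angle between collar66's own z axis and vertical below 0.5 rad) or (z of collar45 in the frame of collar66 below -0.01 m and angle between collar66's own z axis and vertical above 2.6 rad)) and ((z of collar38 in the frame of collar66 above 0.01 m and angle between collar66's own z axis and vertical below 0.5 rad) or (z of collar38 in the frame of collar66 below -0.01 m and angle between collar66's own z axis and vertical above 2.6 rad)) and ((z of collar52 in the frame of collar59 above 0.01 m and angle between collar59's own z axis and vertical below 0.5 rad) or (z of collar52 in the frame of collar59 below -0.01 m and angle between collar59's own z axis and vertical above 2.6 rad)) and ((z of collar45 in the frame of collar59 above 0.01 m and angle between collar59's own z axis and vertical below 0.5 rad) or (z of collar45 in the frame of collar59 below -0.01 m and angle between collar59's own z axis and vertical above 2.6 rad)) and ((z of collar38 in the frame of collar59 above 0.01 m and angle between collar59's own z axis and vertical below 0.5 rad) or (z of collar38 in the frame of collar59 below -0.01 m and angle between collar59's own z axis and vertical above 2.6 rad)) and ((z of collar45 in the frame of collar52 above 0.01 m and angle between collar52's own z axis and vertical below 0.5 rad) or (z of collar45 in the frame of collar52 below -0.01 m and angle between collar52's own z axis and vertical above 2.6 rad)) and ((z of collar38 in the frame of collar52 above 0.01 m and angle between collar52's own z axis and vertical below 0.5 rad) or (z of collar38 in the frame of collar52 below -0.01 m and angle between collar52's own z axis and vertical above 2.6 rad)) and ((z of collar38 in the frame of collar45 above 0.01 m and angle between collar45's own z axis and vertical below 0.5 rad) or (z of collar38 in the frame of collar45 below -0.01 m and angle between collar45's own z axis and vertical above 2.6 rad)) and x of stylus in the frame of pad between -0.12 and 0.12 m and y of stylus in the frame of pad between -0.06 and 0.06 m and z of stylus in the frame of pad below 0.02 m and linear speed of each of stylus, collar66, collar59, collar52, collar45, collar38 below 0.02 m/s); the robot touches nothing.
It fails at once if a rocker was touched by the gripper or arm instead of the stylus (contact force between any of the fingers, the arm and switch0 above 1 N or contact force between any of the fingers, the arm and switch1 above 1 N or contact force between any of the fingers, the arm and switch2 above 1 N or contact force between any of the fingers, the arm and switch3 above 1 N or contact force between any of the fingers, the arm and switch4 above 1 N).
It fails at once if a bystander was moved more than 50 mm (distance of any of glue, drill, tape, offcut, chisel, sandblock from where it was at the start of the episode above 0.05 m).
It fails at once if the glue bottle was tipped over (angle between glue's own z axis and vertical above 0.5 rad).
Of collar66, collar59, collar52, collar45, collar38 only 3 to 5 are there at a start; the rules pass over those that are not, and their reading is None.
At some moment in a run one of collar66, collar59, collar52, collar45, collar38 may be knocked a few centimetres aside while the robot is not near it.
Once in a run the grip may slacken for a moment while it holds something.
It also fails if it takes over 208 s, if anything falls off the work surface, if the arm or the gripper's body presses on something with over 40 N, if the wrist force passes 120 N, or if a joint passes its speed limit or range.

### The arm

A 6-joint arm with a two-finger parallel gripper is mounted at the origin on the work surface. World frame = base frame: x ahead of the robot, y to its left, z up, the work surface at z = 0. Lengths are in m, angles in rad, forces in N, time in s.
With the tool pointing down it reaches from about 0.25 to 0.725 m from the base axis. Payload 4 kg.
Tool frame: the origin (TCP) lies at the very end of the fingers, on their centre line; the grasp point (between the pads) lies 19 mm behind it (bot.pinch_z is the distance from the TCP to the grasp point, in m); z points along the fingers, x is the direction in which the jaws open and shut, and the axes are right-handed (so a half turn about z gives the same grasp; the last joint's range is limited). The gripper opens to 85 mm and grips with 20 to 120 N. Pads are 22 mm wide; open, the fingers measure 114 mm over their backs; the gripper's body (76 mm by 85 mm) begins 54 mm behind the grasp point. The pads swing forward as they close: fully open they stand 13 mm farther back than shut.
Start: joints at [-1.297, 0.241, 0.005, 1.335, 0, 1.571], TCP at [0.135, -0.481, 0.231] pointing down, gripper open.
Joint ranges: [-2.72, 2.72], [-1.05, 1.87], [-1.09, 1.28], [-1.99, 2.15], [-1.42, 1.44], [-3.14, 3.14]. Speed limits (rad/s): [2.79, 2.79, 3.14, 3.14, 3.14, 3.14].

### API

Orientations are given as a unit quaternion [x, y, z, w].
In Python, from workcell import bot gives the robot as it stands. The module is installed in compiled form; this text tells all that it offers.
- The arm moves only by the shell command python3 -m inch 'ROWS'. ROWS is JSON, a list of rows, each a list of 7 numbers: the shift along the tool's x, y, z scaled (see below), then the turn, a rotation vector about the tool's x, y, z scaled (see below), then the gripper command: -1 is fully open, 1 is shut, values between are in proportion. In form: [[x, y, z, wx, wy, wz, gripper], ...]. A call has exactly 8 rows; each row shifts and turns the commanded pose from where the row before left it, along the tool's axes as they then stand; what a row does not reach is not made up. The controller multiplies each number of a shift by 2.5 cm and each number of a turn by 180 degrees. A row lasts 1/10 s, in which the tool goes at most 50 mm and 8.59 degrees, less where a joint would pass 70% of its speed; a pose out of reach is approached as far as the arm can. A call with a number of a shift or a turn outside -1 to 1 is refused whole. A call with a gripper value outside its range is refused whole. The fingers move at their own pace and stop on an object; the grip force is fixed at half the most. Time passes only in rows, so rows that do not move let the fingers close, or fill a call up. It gives the time, the measured TCP pose, the force and the opening at its end, in the units of the state.
- bot.get_obs(): the state, without advancing time (a new reading comes with each control period).
- bot.camera(name): name is "scene" or "top"; returns (picture, depth): 480x640x3 uint8, blue, green, red; 480x640 float32, m along the optical axis (not along the pixel's ray), 0 where there is no reading.
- bot.get_calibration(name): a dict with "vfov" (degrees; the focal length in pixels is half the picture's height over the tangent of half this angle, whatever the lens; pixels are square), "cx", "cy" (the principal point, pixels), "dist_coeffs" ([k1, k2, p1, p2, k3] as OpenCV has them; the pictures are not rectified), "R" (3x3) and "t" (3): a world point X has camera coordinates R X + t. Camera axes: x right, y down, z forward; pixel columns grow to the right and rows downward; lengths in m; the calibration is good to about 2 mm. A picture is of the moment at which its call begins. get_calibration takes no time and is no camera call.
- bot.job_done(): hands the job in, once; it reports no verdict.
The state is a dict: "clock": time; "joint_pos": joint angles; "joint_vel": joint speeds; "tau": joint torques, N m; "eef_pos": TCP position; "tool_rot": TCP orientation; "ft_force": force on the tool from outside, world axes, zero at the start; "ft_torque": the same for the moment, N m; "grip_width": finger opening in m.
Only numpy, scipy, OpenCV 4.12 (cv2) and the standard library are available. Lean on these libraries where they do the work, as an engineer would, in place of code of your own. Each camera call takes 0.05 s, during which the arm holds its last target.

## Working session

There is one attempt and no reset: what is moved stays moved. The work goes in short steps, Python scripts to look and compute and a shell command to move; the robot and the scene stay as the last step left them, time stands still between calls to the robot, and variables do not carry over. Pictures are saved under pics/ and viewed, and the job is handed in when it is done.

```bash
mkdir -p pics; python3 - <<'E'
from workcell import bot
import cv2,json
for n in("scene","top"):
    p,d=bot.camera(n); cv2.imwrite(f"pics/{n}0.png",p)
    import numpy as np; np.savez(f"pics/{n}0.npz",p=p,d=d)
    c=bot.get_calibration(n); print(n,c)
print(bot.get_obs(),bot.pinch_z)
E
```

```text
scene {'vfov': 57.00942451463498, 'cx': 314.5269976111205, 'cy': 241.1388998742703, 'dist_coeffs': array([-0.05415146,  0.        ,  0.        ,  0.        ,  0.        ]), 'R': array([[ 0.21701302,  0.97616023, -0.00406953],
       [ 0.78521561, -0.1770373 , -0.59337529],
       [-0.57994982,  0.12557471, -0.80491565]]), 't': array([-0.16500532, -0.34387835,  1.29334463])}
top {'vfov': 47.29154162206118, 'cx': 323.04017211373673, 'cy': 237.2943615653589, 'dist_coeffs': array([-0.16709498,  0.        ,  0.        ,  0.        ,  0.        ]), 'R': array([[ 0.01851295, -0.9997022 , -0.01589891],
       [-0.99878836, -0.01776616, -0.04589319],
       [ 0.04559706,  0.01672927, -0.99881982]]), 't': array([0.04691284, 0.49056779, 1.24077324])}
{'clock': 0.1, 'joint_pos': array([-1.29700743e+00,  2.41296488e-01,  3.87947785e-03,  1.33521425e+00,
        5.42052343e-06,  1.57083873e+00]), 'joint_vel': array([-2.33830813e-05, -1.96890770e-03,  1.33195699e-03, -8.14728073e-04,
        8.01740752e-04,  2.71852537e-04]), 'tau': array([-9.41600410e-04, -3.73137796e+01,  2.53010058e+01,  1.08415674e-02,
       -8.35416540e-05,  1.37198946e-07]), 'eef_pos': array([ 0.13504046, -0.48083609,  0.23053037]), 'tool_rot': array([ 7.96975294e-01, -6.04011207e-01, -7.29585073e-04, -5.56289402e-04]), 'ft_force': array([ 0.52033286, -0.31721987,  0.32644029]), 'ft_torque': array([ 0.00689994,  0.0123769 , -0.02648515]), 'grip_width': 0.08551714524146281} 0.0187
```

View pics/scene0.png

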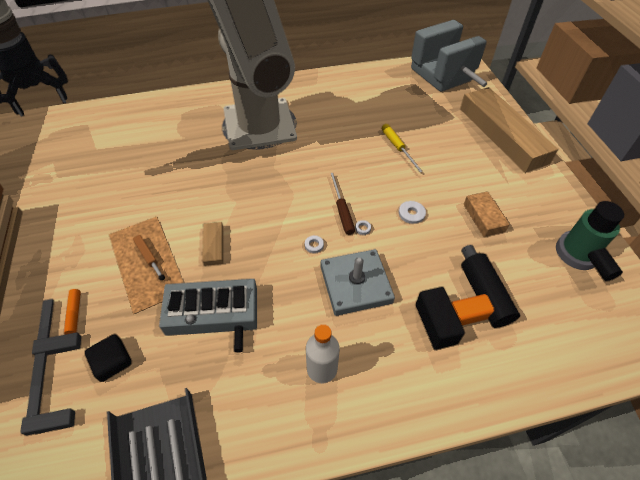

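View pics/top0.png

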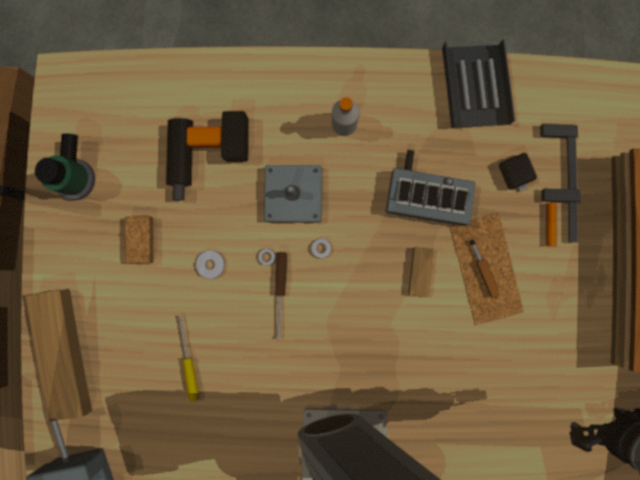

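The scene view shows three collars at (314,243), (363,227) and (412,212). The arbor is at (357,265), the switch box at (210,305) with its dome at (190,319), and the stylus at (148,257) on the pad. The top view shows the collars at (320,247), (266,256) and (209,264), the arbor at (292,190) and the dome at (449,181).

```bash
cat > h.py <<'E'
from workcell import bot
import cv2,numpy as np
from scipy.spatial.transform import Rotation as R
def cal(n):
    c=bot.get_calibration(n); f=240/np.tan(np.radians(c['vfov'])/2)
    K=np.array([[f,0,c['cx']],[0,f,c['cy']],[0,0,1]]); return K,np.array(c['dist_coeffs']),np.array(c['R']),np.array(c['t'])
def ray(n,uv):
    K,D,Rm,t=cal(n); u=cv2.undistortPoints(np.array(uv,float).reshape(-1,1,2),K,D).reshape(-1,2)
    d=np.c_[u,np.ones(len(u))]@Rm; return -Rm.T@t,d
def plane(n,uv,z):
    o,d=ray(n,uv); return o+d*((z-o[2])/d[:,2])[:,None]
def tri(uv1,uv2):
    o1,d1=ray('top',[uv1]);o2,d2=ray('scene',[uv2]);A=np.c_[d1[0],-d2[0]]
    s=np.linalg.lstsq(A,o2-o1,rcond=None)[0]; a=o1+d1[0]*s[0]; b=o2+d2[0]*s[1]; return (a+b)/2,np.linalg.norm(a-b)
def proj(n,X):
    K,D,Rm,t=cal(n); return cv2.projectPoints(np.array(X,float).reshape(-1,1,3),cv2.Rodrigues(Rm)[0],t,K,D)[0].reshape(-1,2)
def shot(tag,names=("scene","top")):
    o={}
    for n in names:
        p,d=bot.camera(n); cv2.imwrite(f"pics/{n}{tag}.png",p); np.savez(f"pics/{n}{tag}.npz",p=p,d=d); o[n]=(p,d)
    return o
def crop(p,box,k,fn):
    x0,y0,x1,y1=box; cv2.imwrite("pics/"+fn,cv2.resize(p[y0:y1,x0:x1],None,fx=k,fy=k,interpolation=cv2.INTER_CUBIC))
def st():
    o=bot.get_obs(); r=R.from_quat(o['tool_rot']).as_matrix()
    print('t',round(o['clock'],2),'p',o['eef_pos'].round(4),'x',r[:,0].round(3),'z',r[:,2].round(3),'F',o['ft_force'].round(1),'w',round(o['grip_width'],4),'q',o['joint_pos'].round(2))
E
python3 - <<'E'
from h import *
s=np.load('pics/scene0.npz')['p'];t=np.load('pics/top0.npz')['p']
crop(t,(380,140,540,330),3.1,'a.png');crop(t,(180,150,340,290),4.2,'b.png')
crop(s,(290,180,450,320),4.2,'c.png');crop(s,(100,210,270,350),4.2,'d.png')
E
```

```text
(no output)
```

View pics/a.png

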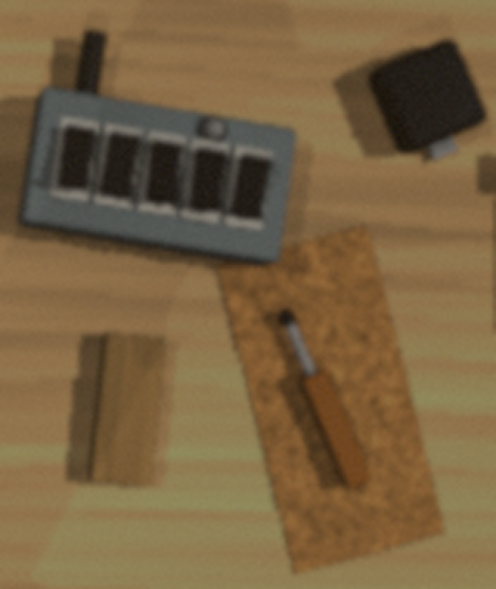

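View pics/b.png

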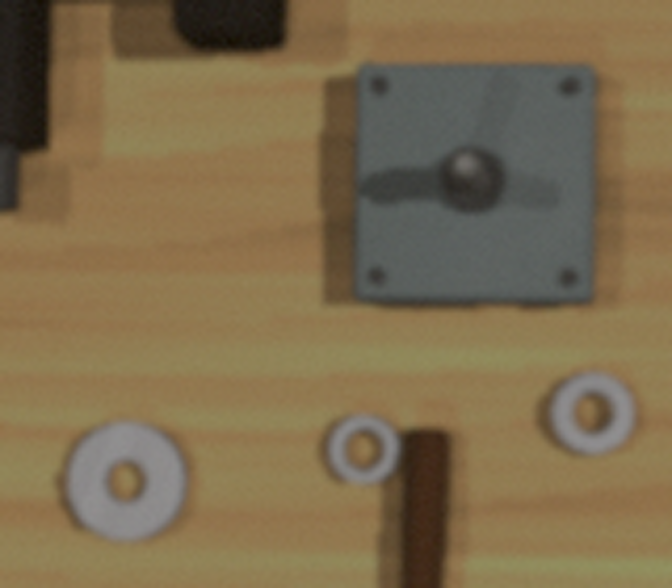

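View pics/c.png

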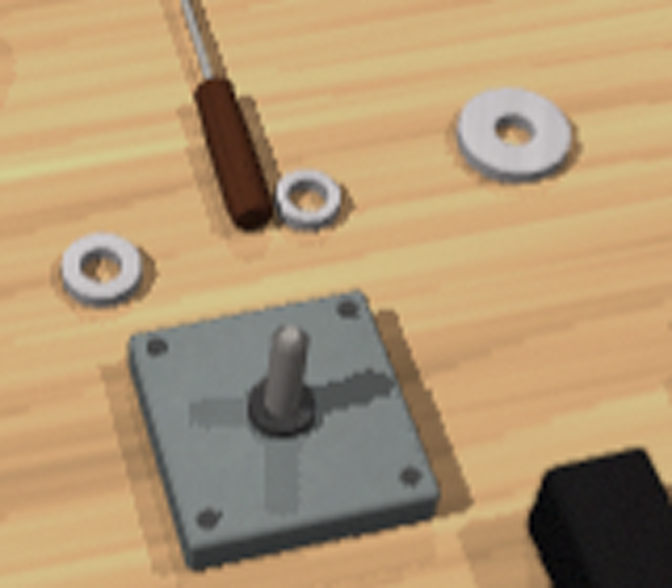

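View pics/d.png

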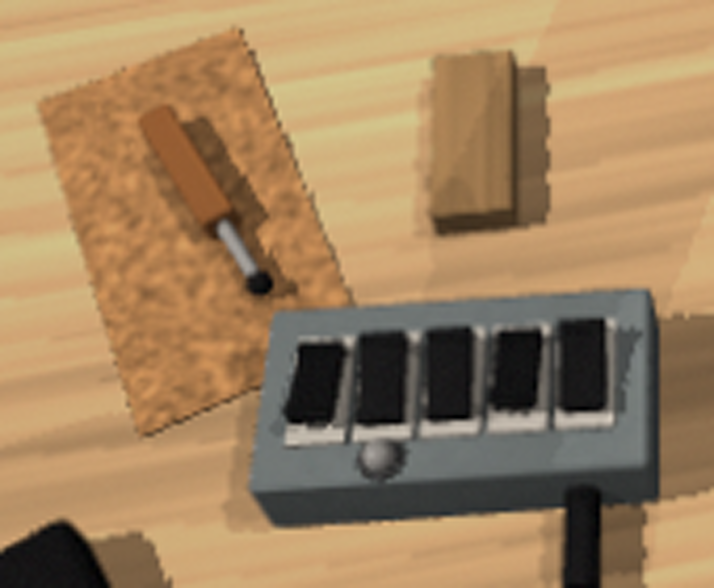

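```bash
cat > m.py <<'E'
from h import *
def collars(p,n,roi=None):
    hsv=cv2.cvtColor(p,cv2.COLOR_BGR2HSV); b=p.astype(int)
    th=110 if n=='top' else 140
    m=((hsv[...,1]<60)&(hsv[...,2]>th)).astype(np.uint8)
    if roi: mm=np.zeros_like(m); x0,y0,x1,y1=roi; mm[y0:y1,x0:x1]=m[y0:y1,x0:x1]; m=mm
    out=[]
    for c in cv2.findContours(m,cv2.RETR_EXTERNAL,cv2.CHAIN_APPROX_NONE)[0]:
        if cv2.contourArea(c)<60: continue
        X=plane(n,c.reshape(-1,2),.012)[:,:2]
        (x,y),r=cv2.minEnclosingCircle(X.astype(np.float32)); hull=X
        A=np.c_[2*X,np.ones(len(X))]; q=np.linalg.lstsq(A,(X**2).sum(1),rcond=None)[0]; rr=np.sqrt(q[2]+q[0]**2+q[1]**2)
        out.append((c.reshape(-1,2).mean(0).round(0),q[:2].round(4),'d',round(2000*rr,1),'encl',round(x,4),round(y,4),round(2000*r,1)))
    return out
E
python3 - <<'E'
from m import *
s=np.load('pics/scene0.npz');t=np.load('pics/top0.npz')
for n,z in(('top',t),('scene',s)):
    for c in collars(z['p'],n,(180,225,340,290) if n=='top' else (290,190,440,260)): print(n,*c)
# arbor
print('tip tri',tri((291.5,191.5),(359,258.5)))
# gray blobs
for n,z in(('top',t),('scene',s)):
    hsv=cv2.cvtColor(z['p'],cv2.COLOR_BGR2HSV)
    for nm,bx,zz in(('bed',(255,155,332,232) if n=='top' else(312,240,400,318),.03),('box',(380,160,482,230) if n=='top' else(155,270,262,338),.045)):
        x0,y0,x1,y1=bx; h=hsv[y0:y1,x0:x1]; m=((h[...,0]>75)&(h[...,0]<125)&(h[...,1]>20)&(h[...,2]>(70 if n=='top' else 80))).astype(np.uint8)
        m=cv2.morphologyEx(m,cv2.MORPH_OPEN,np.ones((3,3)))
        c=max(cv2.findContours(m,0,1)[0],key=cv2.contourArea).reshape(-1,2)+[x0,y0]
        X=plane(n,c,zz)[:,:2]; r=cv2.minAreaRect((X*1000).astype(np.float32)); print(n,nm,r)
E
```

```text
top [210. 264.] [0.4232 0.3161] d 64.5 encl 0.4228 0.3159 67.4
top [266. 257.] [0.4434 0.1859] d 36.1 encl 0.443 0.1856 38.7
top [321. 248.] [0.4651 0.0609] d 43.1 encl 0.4654 0.0609 45.4
scene [314. 243.] [0.4658 0.0636] d 41.9 encl 0.4657 0.0635 44.5
scene [363. 226.] [0.4433 0.1884] d 35.1 encl 0.4432 0.1879 37.8
scene [412. 211.] [0.4233 0.3192] d 63.2 encl 0.4236 0.3194 66.0
tip tri (array([0.58391942, 0.12775079, 0.09554464]), np.float64(0.007921688092800437))Traceback (most recent call last):
  File "<stdin>", line 13, in <module>
ValueError: max() iterable argument is empty
```

```bash
python3 - <<'E'
from m import *
s=np.load('pics/scene0.npz');t=np.load('pics/top0.npz')
for n,z in(('top',t),('scene',s)):
    hsv=cv2.cvtColor(z['p'],cv2.COLOR_BGR2HSV)
    print(n,[hsv[v,u] for u,v in ([(275,205),(310,180),(395,215),(465,215),(430,183)] if n=='top' else [(340,285),(380,280),(170,310),(250,295),(175,325)])])
    d=z['d']; 
    for (u,v) in [(275,205),(395,215)] if n=='top' else [(340,285),(170,310)]:
        K,D,Rm,tt=cal(n); o,r=ray(n,[(u,v)]); print(o+r[0]*d[v,u])
    for nm,bx,zz in(('bed',(255,155,332,232) if n=='top' else(312,240,400,310),.03),('box',(380,160,482,230) if n=='top' else(155,270,262,338),.045)):
        x0,y0,x1,y1=bx; h=z['p'][y0:y1,x0:x1].astype(int); m=((h[...,0]>h[...,2]+3)&(h.max(2)>60)).astype(np.uint8)
        m=cv2.morphologyEx(m,cv2.MORPH_OPEN,np.ones((3,3)))
        # keep only pixels whose depth-height is near top
        vv,uu=np.nonzero(m); o,r=ray(n,np.c_[uu+x0,vv+y0]); P=o+r*d[vv+y0,uu+x0][:,None]
        k=P[:,2]>zz-.008; print(n,nm,'medz',np.median(P[k,2]).round(4))
        uv=np.c_[uu+x0,vv+y0][k]
        X=plane(n,uv,zz)[:,:2]; r=cv2.minAreaRect((X*1000).astype(np.float32)); print(r)
E
```

```text
top [array([80,  8, 92], dtype=uint8), array([75, 11, 94], dtype=uint8), array([ 16, 119,  79], dtype=uint8), array([60, 11, 92], dtype=uint8), array([ 21,  27, 123], dtype=uint8)]
[0.56024277 0.16583559 0.02830072]
[ 0.54502158 -0.1098369  -0.00319633]Traceback (most recent call last):
  File "<stdin>", line 13, in <module>
  File "h.py", line 8, in ray
    K,D,Rm,t=cal(n); u=cv2.undistortPoints(np.array(uv,float).reshape(-1,1,2),K,D).reshape(-1,2)
                       ~~~~~~~~~~~~~~~~~~~^^^^^^^^^^^^^^^^^^^^^^^^^^^^^^^^^^^^^^^^
cv2.error: OpenCV(4.12.0) /io/opencv/modules/calib3d/src/undistort.dispatch.cpp:347: error: (-215:Assertion failed) CV_IS_MAT(_src) && CV_IS_MAT(_dst) && (_src->rows == 1 || _src->cols == 1) && (_dst->rows == 1 || _dst->cols == 1) && _src->cols + _src->rows - 1 == _dst->rows + _dst->cols - 1 && (CV_MAT_TYPE(_src->type) == CV_32FC2 || CV_MAT_TYPE(_src->type) == CV_64FC2) && (CV_MAT_TYPE(_dst->type) == CV_32FC2 || CV_MAT_TYPE(_dst->type) == CV_64FC2) in function 'cvUndistortPointsInternal'
```

```bash
cat >> h.py <<'E'
def cloud(n,d):
    v,u=np.mgrid[0:480,0:640]; uv=np.c_[u.ravel(),v.ravel()]; o,r=ray(n,uv); return (o+r*d.ravel()[:,None]).reshape(480,640,3)
E
python3 - <<'E'
from m import *
for n in('top','scene'):
    z=np.load(f'pics/{n}0.npz'); P=cloud(n,z['d']); hsv=cv2.cvtColor(z['p'],cv2.COLOR_BGR2HSV); sat=hsv[...,1]
    for nm,bx,zz in(('bed',(255,155,332,232) if n=='top' else(312,240,400,310),.03),('box',(380,160,482,230) if n=='top' else(155,270,262,338),.045)):
        x0,y0,x1,y1=bx; m=np.zeros((480,640),bool); m[y0:y1,x0:x1]=1; m&=(abs(P[...,2]-zz)<.008); 
        mm=cv2.morphologyEx((m).astype(np.uint8),cv2.MORPH_OPEN,np.ones((3,3)))>0
        v,u=np.nonzero(mm); X=plane(n,np.c_[u,v],zz)[:,:2]
        print(n,nm,'z',np.median(P[mm][:,2]).round(4),mm.sum(),cv2.minAreaRect((X*1000).astype(np.float32)), sat[mm].mean())
    # arbor: points above .06
    x0,y0,x1,y1=(270,170,315,210) if n=='top' else (340,240,380,290); Q=P[y0:y1,x0:x1]
    k=(Q[...,2]>.055)&(Q[...,2]<.12); print('arbor',np.median(Q[k],0),Q[k][:,2].max(),k.sum()); 
    k=(Q[...,2]>.09)&(Q[...,2]<.12); print('tip',np.median(Q[k],0),k.sum())
    # stylus
    x0,y0,x1,y1=(460,230,505,300) if n=='top' else (130,230,170,285); Q=P[y0:y1,x0:x1]
    k=(Q[...,2]>.012)&(Q[...,2]<.05); A=Q[k]; print('sty',A.mean(0),k.sum(),A[:,2].max()); X=(A[:,:2]*1000).astype(np.float32); print(cv2.minAreaRect(X))
E
```

```text
top bed z 0.0305 3069 ((588.4152221679688, 126.45741271972656), (128.07977294921875, 129.2501220703125), 0.9431313276290894) 15.311502117953731
top box z 0.0464 2549 ((585.3550415039062, -185.5347442626953), (191.45498657226562, 101.55313110351562), 81.651611328125) 19.995292271479013
arbor [0.58602891 0.12485523 0.09625507] 0.10588042891292493 75
tip [0.5878954  0.12601214 0.09782038] 56
sty [ 0.4154895  -0.31630891  0.02190289] 467 0.030686035862265593
((428.2063293457031, -301.78070068359375), (149.29434204101562, 69.96054077148438), 12.147461891174316)
scene bed z 0.0302 2923 ((592.656005859375, 128.63504028320312), (132.5706787109375, 130.2195281982422), 0.7191799879074097) 11.906260691070818
scene box z 0.0461 2882 ((588.0406494140625, -183.80718994140625), (188.41140747070312, 103.53610229492188), 81.98745727539062) 16.462873004857737
arbor [0.59559603 0.12724688 0.08640905] 0.10204151700989283 135
tip [0.59319647 0.12797161 0.09699193] 61
sty [ 0.42492864 -0.3115464   0.02165635] 370 0.047858181398061195
((447.430419921875, -302.4742736816406), (182.46087646484375, 20.754310607910156), 23.608985900878906)
```

```bash
python3 - <<'E'
from m import *
for n,pts in(('top',[(495.5,297.4),(481,260),(472.3,242.3)]),('scene',[(136.9,237.4),(151.7,263.6),(161.4,277.1)])):
    b=plane(n,[pts[0]],.02)[0];f=plane(n,[pts[1]],.02)[0];e=plane(n,[pts[2]],.015)[0]
    print(n,b.round(4),f.round(4),e.round(4),np.linalg.norm(b-e),np.degrees(np.arctan2(*(e-b)[1::-1])))
C=np.array([.5867,-.1847]);a=np.radians(-8.2);ex=np.array([np.cos(a),np.sin(a)]);ey=np.array([-ex[1],ex[0]])
for n in('top','scene'):
    p=np.load(f'pics/{n}0.npz')['p'].copy()
    print('dome',((plane(n,[(449,181.2)] if n=='top' else[(190.5,318.5)],.05)[0][:2]-C)@np.c_[ex,ey]).round(4))
    for i in range(-2,3):
        for x in(-.023,0,.023):
            u=proj(n,[*(C+ex*x+ey*.032*i),.055+(.004 if x==0 else .004)])[0]; cv2.circle(p,tuple(int(round(w)) for w in u),0,(0,0,255),-1)
    crop(p,(380,150,490,235) if n=='top' else (150,270,270,340),6,f'rk_{n}.png')
E
```

```text
top [ 0.3585 -0.3419  0.02  ] [ 0.4437 -0.3067  0.02  ] [ 0.4841 -0.2873  0.015 ] 0.13705498506494365 23.506563825487298
scene [ 0.3659 -0.3371  0.02  ] [ 0.4486 -0.303   0.02  ] [ 0.486  -0.2835  0.015 ] 0.13156063146846456 24.08645685865158
dome [ 0.0374 -0.0351]
dome [ 0.0384 -0.0292]
```

View pics/rk_top.png

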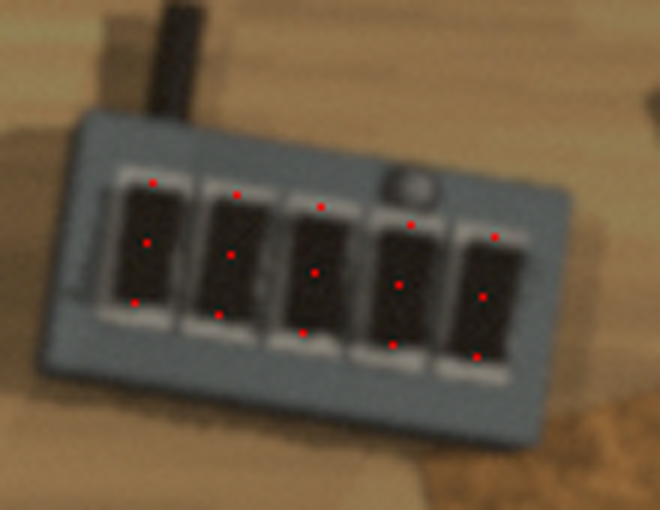

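View pics/rk_scene.png

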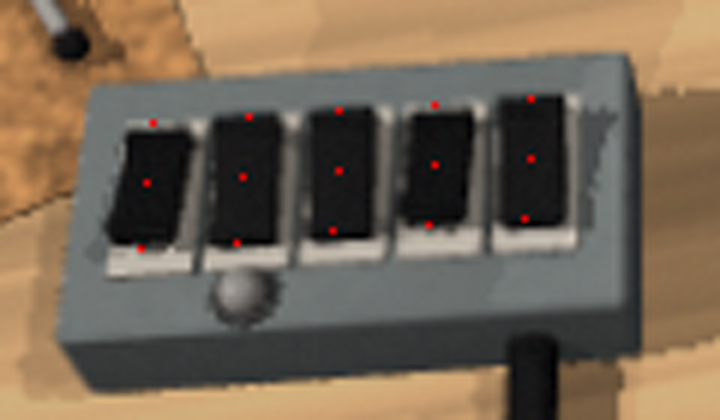

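The scene puts switch0 second from the −y end, with its pivot at about (0.582, −0.216) and the box at a yaw of −8.2°. The stylus is at about (0.4035, −0.322), yaw 23.7°. The collars present are 66, 45 and 38. Next I plan the stylus grasp.

```bash
cat >> h.py <<'E'
def plan(pos,xang=None,tilt=0,taz=0):
    """tool down with jaw axis at angle xang (deg), then tilted by tilt deg about world axis az taz"""
    o=bot.get_obs(); r0=R.from_quat(o['tool_rot'])
    if xang is None: r1=r0
    else:
        c,s=np.cos(np.radians(xang)),np.sin(np.radians(xang))
        r1=R.from_matrix(np.array([[c,s,0],[s,-c,0],[0,0,-1]]))
        if tilt: r1=R.from_rotvec(np.radians(tilt)*np.array([np.cos(np.radians(taz)),np.sin(np.radians(taz)),0]))*r1
    rv=(r0.inv()*r1).as_rotvec()/np.pi; d=np.array(pos)-o['eef_pos']
    print('turn',rv.round(4),'deg',round(np.linalg.norm(rv)*180,1),'| shift after turn',(r1.inv().apply(d)/.025).round(3),'| shift before turn',(r0.inv().apply(d)/.025).round(3)); st()
E
python3 -c "
from h import *
plan((.4127,-.318,.10),-66.3)"
```

```text
turn [-0.      0.0006 -0.0445] deg 8.0 | shift after turn [ -1.5   -12.788   5.221] | shift before turn [ -3.259 -12.454   5.227]
t 0.1 p [ 0.135  -0.4808  0.2305] x [ 0.27  -0.963 -0.002] z [-0.     0.002 -1.   ] F [ 0.5 -0.3  0.3] w 0.0855 q [-1.3   0.24  0.    1.34  0.    1.57]
```

```bash
python3 -m inch '[[0,0,0,0,0,-0.0445,-1],[-0.15,-0.9,0.3,0,0,0,-1],[-0.15,-1,0.4,0,0,0,-1],[-0.15,-1,0.4,0,0,0,-1],[-0.15,-1,0.4,0,0,0,-1],[-0.15,-1,0.4,0,0,0,-1],[-0.15,-1,0.4,0,0,0,-1],[-0.15,-1,0.4,0,0,0,-1]]'
python3 -m inch '[[-0.1,-1,0.4,0,0,0,-1],[-0.1,-1,0.4,0,0,0,-1],[-0.1,-1,0.4,0,0,0,-1],[-0.1,-1,0.4,0,0,0,-1],[-0.05,-1,0.4,0,0,0,-1],[0,-0.88,0.4,0,0,0,-1],[0,0,0,0,0,0,-1],[0,0,0,0,0,0,-1]]'
python3 - <<'E'
from h import *
o=shot(1); plan((.4127,-.318,.10),-66.3)
crop(o['top'][0],(400,180,560,330),4,'t1.png');crop(o['scene'][0],(60,160,260,310),4,'s1.png')
E
```

```text
clock: 0.9
eef_pos: [0.2831, -0.3871, 0.163]
tool_rot: [0.837, -0.547, -0.0, -0.0]
ft_force: [0.4, -0.0, -0.4]
grip_width: 0.0854
clock: 1.7
eef_pos: [0.4122, -0.3181, 0.1032]
tool_rot: [0.838, -0.546, -0.001, 0.0]
ft_force: [0.5, -0.8, 0.9]
grip_width: 0.0856
turn [ 0.0002  0.     -0.0002] deg 0.1 | shift after turn [-0.023 -0.04   0.158] | shift before turn [-0.023 -0.04   0.158]
t 1.8 p [ 0.412  -0.3189  0.1039] x [ 0.401 -0.916 -0.   ] z [-0.001 -0.    -1.   ] F [-0.4 -0.2  0.4] w 0.0855 q [-0.66  0.37 -0.16  1.04 -0.    2.07]
```

View pics/t1.png

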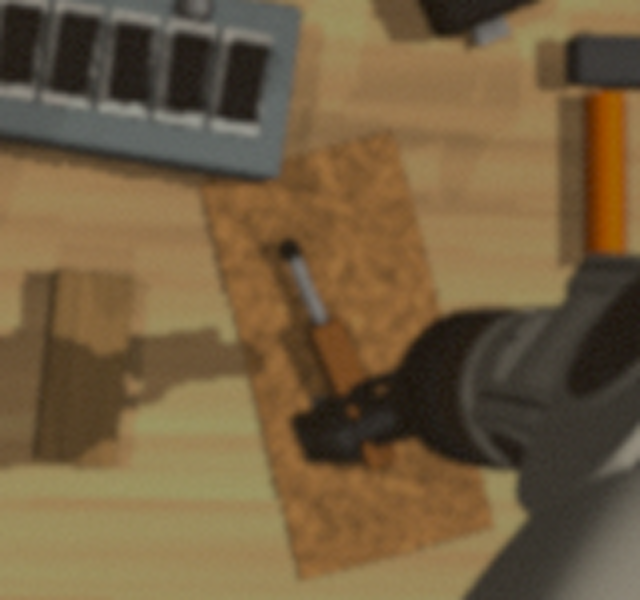

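View pics/s1.png

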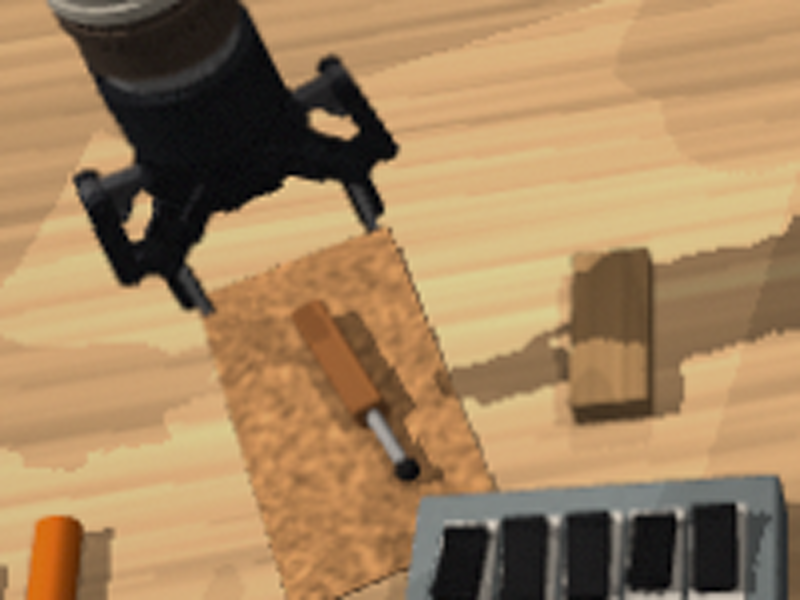

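The gripper stands over the stylus with its jaws square to the handle, which is at about (352,370) in the top crop. I descend and close.

```bash
python3 -m inch '[[0,-0.04,0.9,0,0,0,-1],[0,0,0.9,0,0,0,-1],[0,0,0.9,0,0,0,-1],[0,0,0.7,0,0,0,-1],[0,0,0.48,0,0,0,-1],[0,0,0,0,0,0,-1],[0,0,0,0,0,0,1],[0,0,0,0,0,0,1]]'
python3 -m inch '[[0,0,0,0,0,0,1],[0,0,0,0,0,0,1],[0,0,0,0,0,0,1],[0,0,0,0,0,0,1],[0,0,0,0,0,0,1],[0,0,0,0,0,0,1],[0,0,0,0,0,0,1],[0,0,0,0,0,0,1]]'
python3 -c "
from h import *
st()"
```

```text
clock: 2.6
eef_pos: [0.4143, -0.319, 0.0079]
tool_rot: [0.837, -0.547, 0.001, 0.0]
ft_force: [0.9, -0.7, 1.6]
grip_width: 0.0592
clock: 3.4
eef_pos: [0.4142, -0.3187, 0.0076]
tool_rot: [0.837, -0.547, 0.001, 0.0]
ft_force: [-0.6, 0.3, 5.5]
grip_width: 0.0186
t 3.4 p [ 0.4142 -0.3187  0.0076] x [ 0.402 -0.916  0.001] z [ 0.001 -0.001 -1.   ] F [-0.6  0.3  5.5] w 0.0186 q [-0.66  0.49 -0.27  0.81  0.    2.07]
```

```bash
python3 -m inch '[[0,0,-0.3,0,0,0,1],[0,0,-0.8,0,0,0,1],[0,0,-1,0,0,0,1],[0,0,-1,0,0,0,1],[0,0,-1,0,0,0,1],[0,0,-1,0,0,0,1],[0,0,-0.6,0,0,0,1],[0,0,0,0,0,0,1]]'
python3 - <<'E'
from h import *
o=shot(2)
crop(o['top'][0],(400,180,560,330),4,'t2.png');crop(o['scene'][0],(60,160,260,310),4,'s2.png')
plan((.50,-.22,.16),-98.2,25,81.8)
E
```

```text
clock: 4.2
eef_pos: [0.4148, -0.3191, 0.1518]
tool_rot: [0.837, -0.547, 0.002, 0.0]
ft_force: [-0.2, 0.1, -0.9]
grip_width: 0.0183
turn [-0.1352 -0.0386  0.1744] deg 40.3 | shift after turn [-4.374 -2.417 -1.614] | shift before turn [-2.196 -4.75  -0.441]
t 4.3 p [ 0.4133 -0.318   0.149 ] x [ 0.402 -0.916 -0.   ] z [-0.  0. -1.] F [ 0.  -0.2 -1.6] w 0.0188 q [-0.66  0.33 -0.09  1.15  0.    2.07]
```

View pics/t2.png

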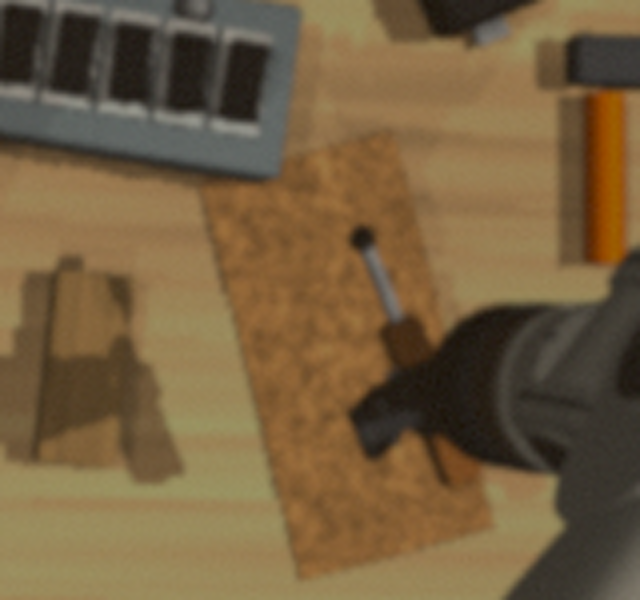

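View pics/s2.png

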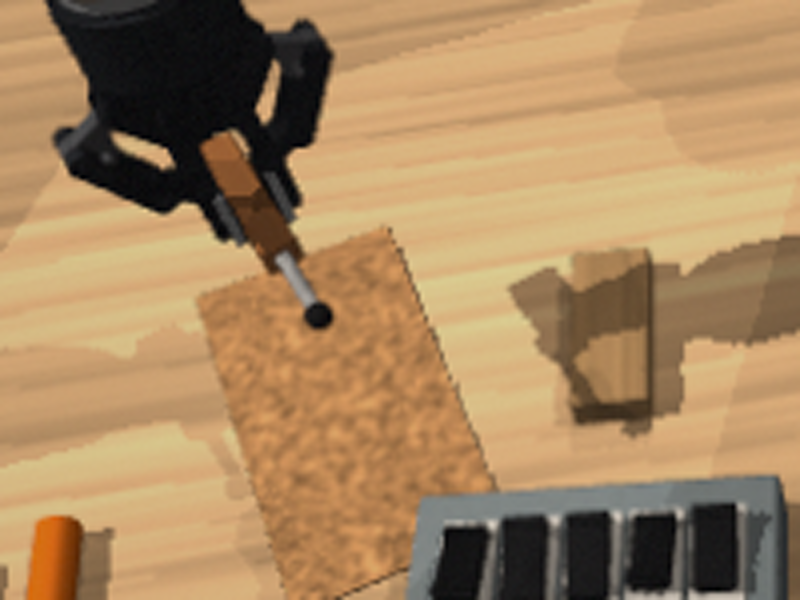

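The stylus is held. The ball is at about (490,239) in the top view and (139.5,239) in the scene view.

```bash
python3 - <<'E'
from h import *
X,e=tri((490.25,239.25),(139.5,238.75)); o=bot.get_obs(); r=R.from_quat(o['tool_rot'])
print(X,e,'in tool',r.inv().apply(X-o['eef_pos']))
E
```

```text
[ 0.48507406 -0.28735982  0.15586598] 0.002074443183310872 in tool [ 0.00078246 -0.07801031 -0.00690458]
```

```bash
cat >> h.py <<'E'
B=np.array([.0008,-.079,-.006])
P0=np.array([.5821,-.2164]);EX=np.array([.9898,-.1426])
def planball(ball,xang=-98.2,tilt=25,taz=81.8,b=None):
    c,s=np.cos(np.radians(xang)),np.sin(np.radians(xang))
    r1=R.from_rotvec(np.radians(tilt)*np.array([np.cos(np.radians(taz)),np.sin(np.radians(taz)),0]))*R.from_matrix(np.array([[c,s,0],[s,-c,0],[0,0,-1]]))
    t=np.array(ball)-r1.apply(B if b is None else b); print('tcp target',t.round(4)); plan(t,xang,tilt,taz)
E
python3 -m inch '[[0,0,0,-0.027,-0.0077,0.0349,1],[0,0,0,-0.027,-0.0077,0.0349,1],[0,0,0,-0.027,-0.0077,0.0349,1],[0,0,0,-0.027,-0.0077,0.0349,1],[0,0,0,-0.027,-0.0077,0.0349,1],[0,0,0,0,0,0,1],[0,0,0,0,0,0,1],[0,0,0,0,0,0,1]]'
python3 -c "
from h import *
planball([*(P0-.017*EX),.1])"
```

```text
clock: 5.1
eef_pos: [0.413, -0.3181, 0.1493]
tool_rot: [-0.64, 0.738, 0.163, -0.141]
ft_force: [0.3, 0.5, -0.1]
grip_width: 0.018
tcp target [ 0.492  -0.2026  0.1279]
turn [-0.0005 -0.      0.0002] deg 0.1 | shift after turn [-5.022 -2.6   -0.271] | shift before turn [-5.02  -2.603 -0.268]
t 5.1 p [ 0.413  -0.3181  0.1493] x [-0.142 -0.99  -0.   ] z [-0.417  0.06  -0.907] F [ 0.3  0.5 -0.1] w 0.018 q [-0.56  0.66  0.34  1.66 -0.17  2.76]
```

```bash
python3 -m inch '[[-0.8,-0.4,0,0,0,0,1],[-1,-0.5,0,0,0,0,1],[-1,-0.5,0,0,0,0,1],[-1,-0.5,0,0,0,0,1],[-0.8,-0.4,-0.1,0,0,0,1],[-0.42,-0.3,-0.17,0,0,0,1],[0,0,0,0,0,0,1],[0,0,0,0,0,0,1]]'
python3 - <<'E'
from h import *
o=shot(3)
crop(o['top'][0],(380,150,500,240),6,'t3.png');crop(o['scene'][0],(110,200,270,340),5,'s3.png')
planball([*(P0-.017*EX),.1])
E
```

```text
clock: 5.9
eef_pos: [0.4925, -0.2035, 0.1288]
tool_rot: [-0.639, 0.738, 0.162, -0.141]
ft_force: [-1.1, -0.2, -1.6]
grip_width: 0.0182
tcp target [ 0.492  -0.2026  0.1279]
turn [-0.0005 -0.     -0.0006] deg 0.1 | shift after turn [-0.052  0.002  0.025] | shift before turn [-0.052  0.002  0.025]
t 6.0 p [ 0.4921 -0.2039  0.1285] x [-0.144 -0.99   0.001] z [-0.417  0.06  -0.907] F [ 0.2  0.7 -0.6] w 0.0185 q [-0.34  0.72  0.4   1.68 -0.08  2.96]
```

View pics/t3.png

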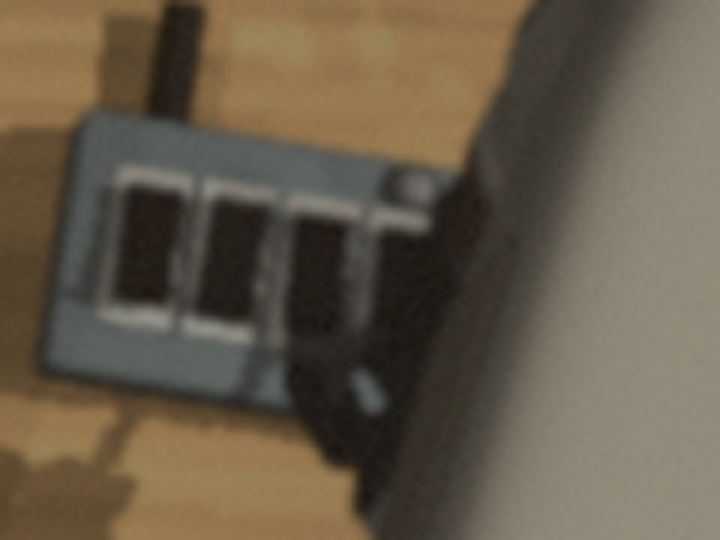

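View pics/s3.png

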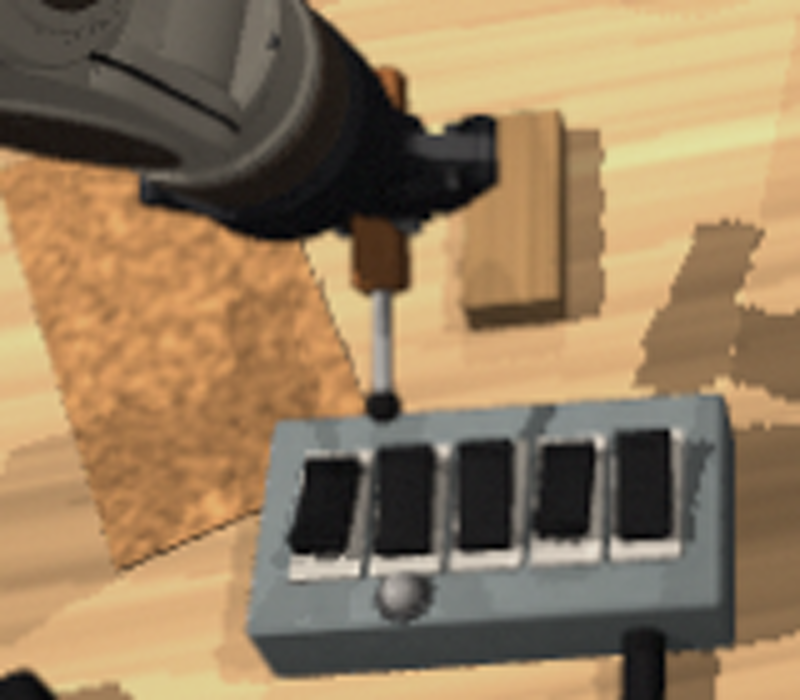

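```bash
python3 - <<'E'
from h import *
print(proj('scene',[*(P0-.017*EX),.1]), plane('scene',[(186.6,281)],.1), P0-.017*EX)
E
```

```text
[[185.61019506 281.37290997]] [[ 0.56483536 -0.21202734  0.1       ]] [ 0.5652734 -0.2139758]
```

```bash
python3 -m inch '[[0,-0.126,0.272,0,0,0,1],[0,-0.126,0.272,0,0,0,1],[0,-0.126,0.272,0,0,0,1],[0,-0.084,0.181,0,0,0,1],[0,-0.084,0.181,0,0,0,1],[0,-0.084,0.181,0,0,0,1],[0,0,0,0,0,0,1],[0,0,0,0,0,0,1]]'
python3 - <<'E'
from h import *
o=shot(4)
crop(o['scene'][0],(110,200,270,340),5,'s4.png')
planball([*(P0-.017*EX),.061])
E
```

```text
clock: 6.8
eef_pos: [0.4926, -0.2028, 0.0905]
tool_rot: [-0.639, 0.738, 0.163, -0.141]
ft_force: [-1.4, 0.8, 1.1]
grip_width: 0.0183
tcp target [ 0.492  -0.2026  0.0889]
turn [-0.0006 -0.     -0.0001] deg 0.1 | shift after turn [-0.005  0.009  0.075] | shift before turn [-0.005  0.009  0.075]
t 6.9 p [ 0.493  -0.2029  0.0906] x [-0.143 -0.99   0.   ] z [-0.417  0.06  -0.907] F [-0.8 -0.1  0.7] w 0.0185 q [-0.34  0.75  0.35  1.6  -0.08  2.96]
```

View pics/s4.png

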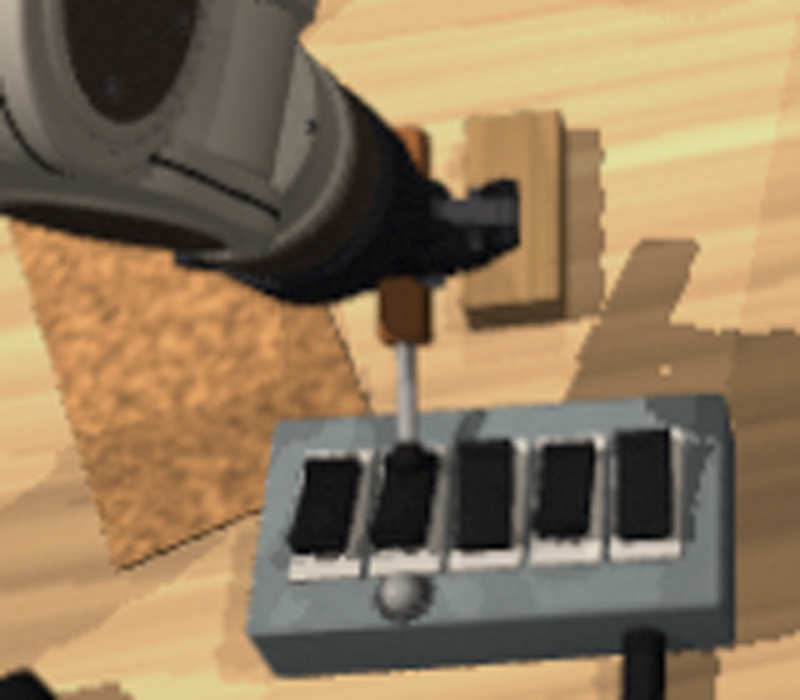

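The rocker under the ball at (408,465) now looks like its two off neighbours. I push it to its stop and then lift.

```bash
python3 -m inch '[[0,-0.04,0.09,0,0,0,1],[0,-0.03,0.07,0,0,0,1],[0,0,0,0,0,0,1],[0,0,0,0,0,0,1],[0,0,0,0,0,0,1],[0,0,0,0,0,0,1],[0,0,0,0,0,0,1],[0,0,0,0,0,0,1]]'
python3 -m inch '[[0,0.21,-0.45,0,0,0,1],[0,0.42,-0.9,0,0,0,1],[0,0.42,-0.9,0,0,0,1],[0,0.42,-0.9,0,0,0,1],[0,0.8,0,0,0,0,1],[0,0.8,0,0,0,0,1],[0,0,0,0,0,0,1],[0,0,0,0,0,0,1]]'
python3 - <<'E'
from h import *
o=shot(5)
crop(o['scene'][0],(110,200,270,340),5,'s5.png')
st()
E
```

```text
clock: 7.7
eef_pos: [0.4919, -0.2027, 0.0879]
tool_rot: [-0.639, 0.738, 0.163, -0.142]
ft_force: [-4.6, 0.6, 8.8]
grip_width: 0.0182
clock: 8.5
eef_pos: [0.4574, -0.1978, 0.1903]
tool_rot: [-0.639, 0.738, 0.162, -0.141]
ft_force: [0.1, 0.4, -0.3]
grip_width: 0.0187
t 8.6 p [ 0.4573 -0.1977  0.1895] x [-0.143 -0.99   0.   ] z [-0.417  0.06  -0.907] F [-0.1 -0.8 -0.4] w 0.0185 q [-0.35  0.61  0.36  1.75 -0.09  2.95]
```

View pics/s5.png

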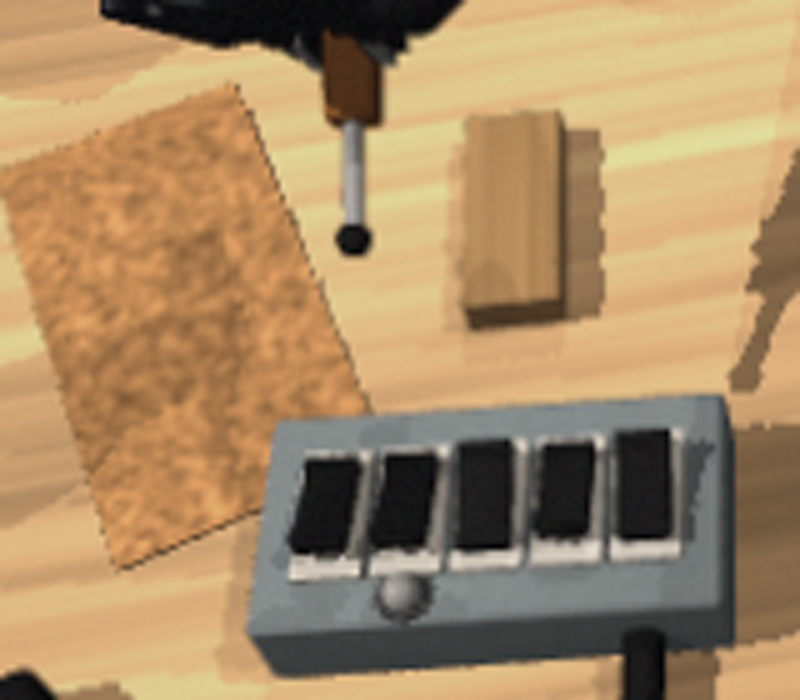

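The spindle rocker at (408,505) is off and the others are unchanged. Next the stylus goes back on the pad.

```bash
python3 -c "
from h import *
plan((.4142,-.3187,.06),-66.3)"
```

```text
turn [ 0.1348  0.0384 -0.1745] deg 40.3 | shift after turn [3.739 3.525 5.179] | shift before turn [ 5.036 -1.26   5.126]
t 8.6 p [ 0.4573 -0.1977  0.1895] x [-0.143 -0.99   0.   ] z [-0.417  0.06  -0.907] F [-0.1 -0.8 -0.4] w 0.0185 q [-0.35  0.61  0.36  1.75 -0.09  2.95]
```

```bash
python3 -m inch '[[0,0,0,0.027,0.0077,-0.0349,1],[0,0,0,0.027,0.0077,-0.0349,1],[0,0,0,0.027,0.0077,-0.0349,1],[0,0,0,0.027,0.0077,-0.0349,1],[0,0,0,0.027,0.0077,-0.0349,1],[0.7,0.7,0.4,0,0,0,1],[0.9,0.8,1,0,0,0,1],[0.9,0.8,1,0,0,0,1]]'
python3 -m inch '[[0.9,0.8,1,0,0,0,1],[0.34,0.4,1,0,0,0,1],[0,0,0.7,0,0,0,1],[0,0,0,0,0,0,1],[0,0,0,0,0,0,1],[0,0,0,0,0,0,1],[0,0,0,0,0,0,1],[0,0,0,0,0,0,1]]'
python3 - <<'E'
from h import *
o=shot(6)
crop(o['top'][0],(400,180,560,330),4,'t6.png');crop(o['scene'][0],(60,160,260,310),4,'s6.png')
plan((.4142,-.3187,.0085),-66.3)
E
```

```text
clock: 9.4
eef_pos: [0.4297, -0.279, 0.1297]
tool_rot: [0.838, -0.546, 0.001, -0.0]
ft_force: [1.0, -0.7, -0.3]
grip_width: 0.0186
clock: 10.2
eef_pos: [0.4148, -0.3186, 0.0635]
tool_rot: [0.837, -0.547, 0.001, 0.0]
ft_force: [-0.8, -0.3, -0.2]
grip_width: 0.0184
turn [-0.0002 -0.0004  0.0001] deg 0.1 | shift after turn [0.004 0.014 2.186] | shift before turn [2.000e-03 1.500e-02 2.186e+00]
t 10.3 p [ 0.4145 -0.3185  0.0631] x [ 0.402 -0.915  0.001] z [ 0.001 -0.001 -1.   ] F [ 0.1 -0.1  0.2] w 0.0188 q [-0.66  0.42 -0.21  0.94 -0.    2.07]
```

View pics/s6.png

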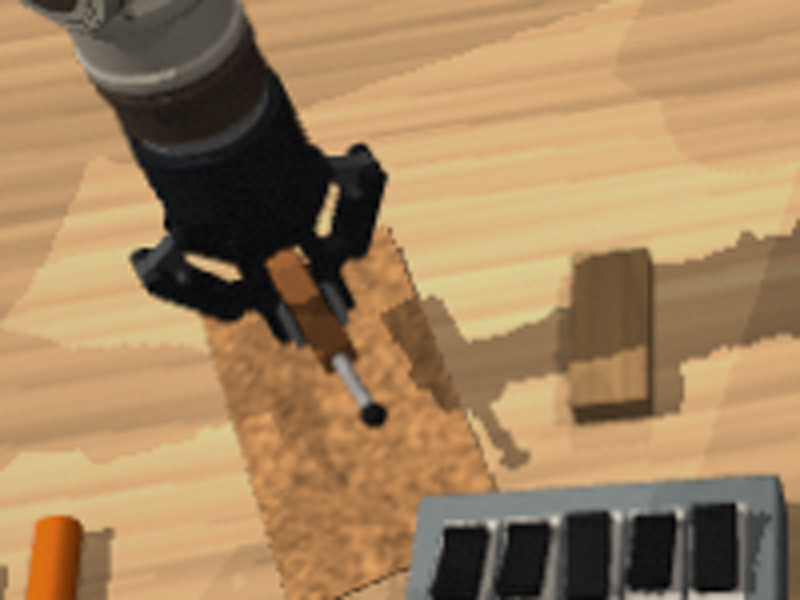

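The stylus hangs over the pad in the same grip, so I lower it, release it and rise.

```bash
python3 -m inch '[[0,0,0.6,0,0,0,1],[0,0,0.6,0,0,0,1],[0,0,0.5,0,0,0,1],[0,0,0.3,0,0,0,1],[0,0,0.18,0,0,0,1],[0,0,0,0,0,0,1],[0,0,0,0,0,0,0.5],[0,0,0,0,0,0,0]]'
python3 -m inch '[[0,0,0,0,0,0,-1],[0,0,0,0,0,0,-1],[0,0,0,0,0,0,-1],[0,0,-0.4,0,0,0,-1],[0,0,-1,0,0,0,-1],[0,0,-1,0,0,0,-1],[0,0,-1,0,0,0,-1],[0,0,-1,0,0,0,-1]]'
python3 - <<'E'
from h import *
o=shot(7)
crop(o['top'][0],(180,150,340,290),4.2,'t7.png');crop(o['scene'][0],(60,160,260,310),4,'s7.png')
from m import collars
for n in o:
    for c in collars(o[n][0],n,(180,200,380,300) if n=='top' else (260,150,470,290)): print(n,*c)
# collar 66
plan((.4232,.3177,.10),90)
E
```

```text
clock: 11.1
eef_pos: [0.4145, -0.3188, 0.0083]
tool_rot: [0.837, -0.547, 0.001, 0.0]
ft_force: [0.2, -0.1, -0.2]
grip_width: 0.0348
clock: 11.9
eef_pos: [0.414, -0.3184, 0.1197]
tool_rot: [0.837, -0.547, 0.0, 0.0]
ft_force: [0.3, -0.1, 0.3]
grip_width: 0.0851
scene [340. 273.] [0.561  0.1083] d 67.0 encl 0.5587 0.1076 93.4
scene [363. 226.] [0.4435 0.1882] d 35.3 encl 0.4433 0.1875 38.4
scene [412. 211.] [0.4233 0.3191] d 63.3 encl 0.4236 0.3194 66.1
top [317. 259.] [0.4368 0.0686] d 28.1 encl 0.4364 0.0675 39.6
top [209. 264.] [0.4232 0.3162] d 64.7 encl 0.4225 0.316 67.8
top [266. 257.] [0.4433 0.1857] d 36.6 encl 0.4431 0.1856 38.9
turn [ 0.0028 -0.0024 -0.8683] deg 156.3 | shift after turn [25.517  0.272  0.902] | shift before turn [-23.263 -10.501   0.772]
t 12.0 p [ 0.4164 -0.3202  0.1225] x [ 0.402 -0.916  0.007] z [ 0.007 -0.005 -1.   ] F [ 0.5 -0.7  0.8] w 0.0852 q [-0.66  0.36 -0.13  1.08  0.    2.07]
```

View pics/s7.png

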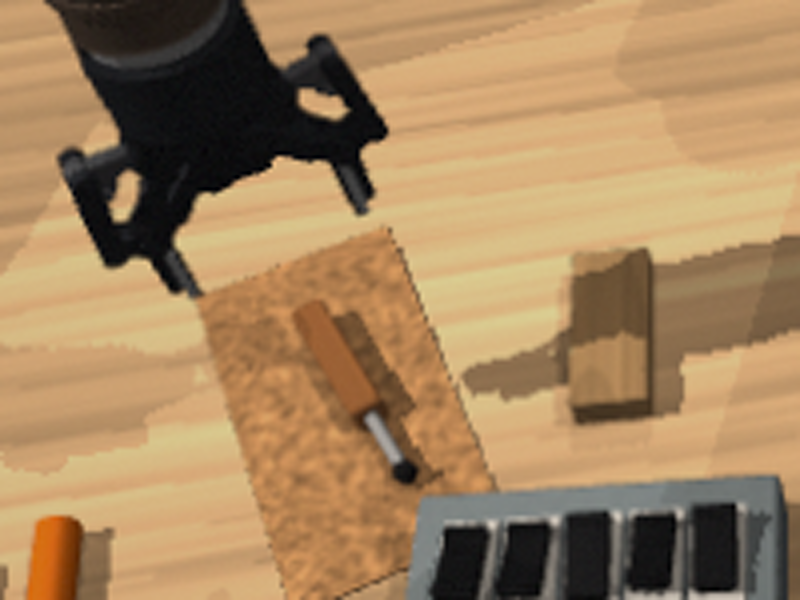

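View pics/t7.png

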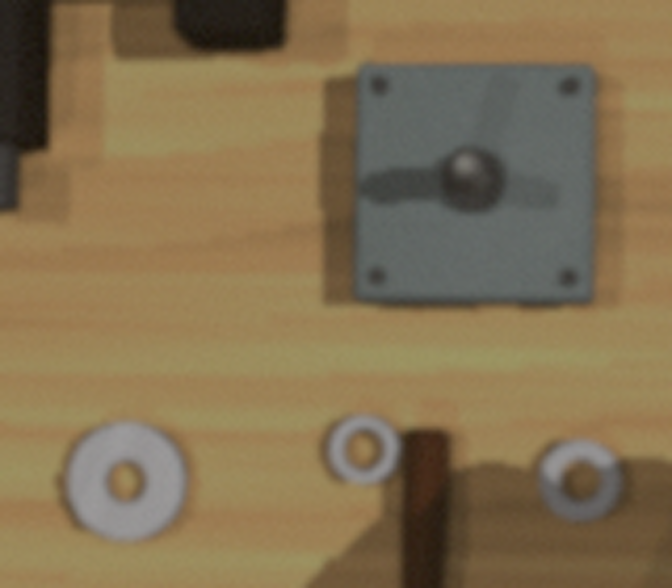

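View pics/scene7.png

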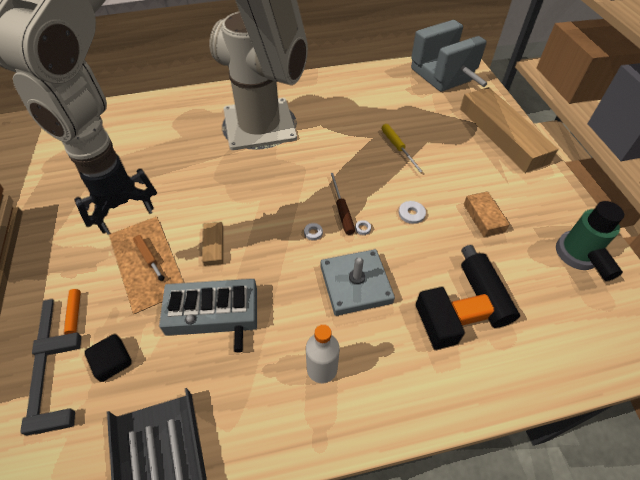

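The stylus lies on the pad. Collar45 has been knocked about 16 mm towards the robot, to (314,231) in the scene view. Next is collar66.

```bash
python3 -m inch '[[0,0,0,0,0,-0.046,-1],[0,0,0,0,0,-0.046,-1],[0,0,0,0,0,-0.046,-1],[0,0,0,0,0,-0.046,-1],[0,0,0,0,0,-0.046,-1],[0,0,0,0,0,-0.046,-1],[0,0,0,0,0,-0.046,-1],[0,0,0,0,0,-0.046,-1]]'
for i in 1; do python3 -m inch '[[0,-0.8,0,0,0,0,-1],[0,-1,0,0,0,0,-1],[0,-1,0,0,0,0,-1],[0,-1,0,0,0,0,-1],[0,-1,0,0,0,0,-1],[0,-1,0,0,0,0,-1],[0,-1,0,0,0,0,-1],[0,-1,0,0,0,0,-1]]'; python3 -m inch '[[0,-1,0,0,0,0,-1],[0,-1,0,0,0,0,-1],[0,-1,0,0,0,0,-1],[0,-1,0,0,0,0,-1],[0,-1,0,0,0,0,-1],[0,-1,0,0,0,0,-1],[0,-1,0,0,0,0,-1],[0,-1,0,0,0,0,-1]]'; python3 -m inch '[[0,-1,0,0,0,0,-1],[0,-1,0,0,0,0,-1],[0,-1,0,0,0,0,-1],[0,-1,0,0,0,0,-1],[0,-1,0,0,0,0,-1],[0,-1,0,0,0,0,-1],[0,-0.6,0,0,0,0,-1],[0,0,0,0,0,0,-1]]'; done
python3 -c "
from h import *
plan((.4232,.3177,.05),0)"
```

```text
clock: 12.8
eef_pos: [0.4136, -0.3181, 0.1176]
tool_rot: [1.0, 0.002, -0.0, -0.0]
ft_force: [0.0, -0.7, 0.0]
grip_width: 0.0853
clock: 13.6
eef_pos: [0.4138, -0.1223, 0.1178]
tool_rot: [1.0, -0.001, -0.0, -0.0]
ft_force: [0.5, -0.3, -0.3]
grip_width: 0.0856
clock: 14.4
eef_pos: [0.414, 0.0776, 0.1178]
tool_rot: [1.0, -0.001, -0.0, 0.0]
ft_force: [0.6, 0.2, 0.0]
grip_width: 0.0855
clock: 15.2
eef_pos: [0.4145, 0.243, 0.1178]
tool_rot: [1.0, 0.001, 0.0, -0.0]
ft_force: [0.1, 0.1, 0.3]
grip_width: 0.0854
turn [-0.     -0.      0.0005] deg 0.1 | shift after turn [ 0.346 -2.989  2.711] | shift before turn [ 0.35  -2.988  2.712]
t 15.2 p [0.4145 0.243  0.1178] x [1.    0.001 0.   ] z [ 0.  0. -1.] F [0.1 0.1 0.3] w 0.0854 q [ 0.53  0.29 -0.25  1.04  0.    2.1 ]
```

```bash
python3 -m inch '[[0.35,-0.99,0,0,0,0,-1],[0,-1,0.2,0,0,0,-1],[0,-1,0.6,0,0,0,-1],[0,0,0.9,0,0,0,-1],[0,0,0.9,0,0,0,-1],[0,0,0.11,0,0,0,-1],[0,0,0,0,0,0,-1],[0,0,0,0,0,0,-1]]'
python3 - <<'E'
from h import *
o=shot(8)
crop(o['scene'][0],(350,130,480,250),5,'s8.png')
plan((.4232,.3177,.0),0)
E
```

```text
clock: 16.0
eef_pos: [0.4243, 0.3162, 0.0513]
tool_rot: [1.0, -0.001, 0.001, -0.0]
ft_force: [0.7, 1.1, 0.1]
grip_width: 0.0854
turn [-0.0005 -0.0007 -0.0005] deg 0.2 | shift after turn [-0.051 -0.043  2.064] | shift before turn [-0.055 -0.04   2.064]
t 16.1 p [0.4245 0.3166 0.0516] x [ 1.    -0.002  0.002] z [ 0.002  0.001 -1.   ] F [1.3 0.3 0.1] w 0.0852 q [ 0.64  0.44 -0.2   0.92 -0.    2.21]
```

View pics/s8.png

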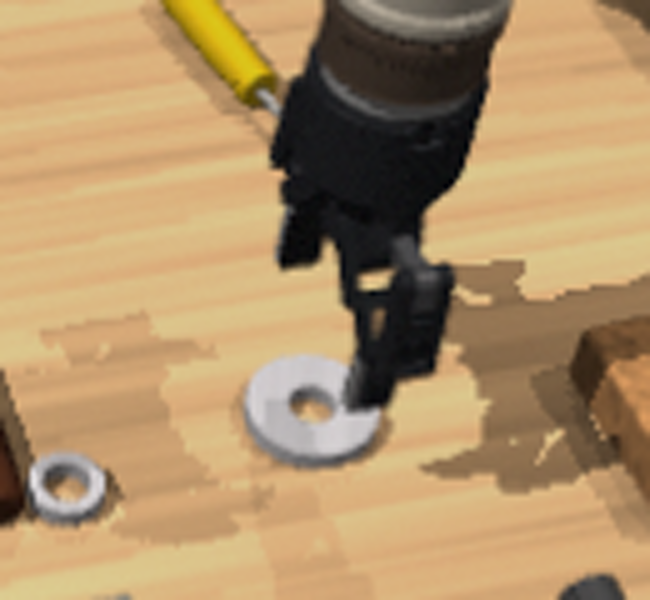

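The open jaws straddle the collar at (312,405) along x. I descend and close.

```bash
python3 -m inch '[[-0.05,0,0.6,0,0,0,-1],[0,0,0.7,0,0,0,-1],[0,0,0.5,0,0,0,-1],[0,0,0.25,0,0,0,-1],[0,0,0,0,0,0,-1],[0,0,0,0,0,0,1],[0,0,0,0,0,0,1],[0,0,0,0,0,0,1]]'
python3 -m inch '[[0,0,0,0,0,0,1],[0,0,0,0,0,0,1],[0,0,0,0,0,0,1],[0,0,0,0,0,0,1],[0,0,-0.3,0,0,0,1],[0,0,-0.6,0,0,0,1],[0,0,-0.6,0,0,0,1],[0,0,0,0,0,0,1]]'
python3 - <<'E'
from h import *
o=shot(9)
crop(o['scene'][0],(350,130,480,250),5,'s9.png')
crop(o['top'][0],(160,220,260,300),6,'t9.png')
st()
E
```

```text
clock: 16.9
eef_pos: [0.423, 0.3168, 0.0007]
tool_rot: [1.0, -0.001, 0.001, -0.001]
ft_force: [-1.2, -1.3, 5.2]
grip_width: 0.0622
clock: 17.7
eef_pos: [0.4239, 0.3177, 0.039]
tool_rot: [1.0, -0.001, 0.002, -0.002]
ft_force: [0.4, 0.2, -0.9]
grip_width: 0.0626
t 17.8 p [0.4225 0.3166 0.0369] x [ 1.    -0.001  0.001] z [ 0.001  0.001 -1.   ] F [ 0.7  0.2 -1.7] w 0.0624 q [ 0.64  0.46 -0.22  0.89  0.    2.21]
```

View pics/s9.png

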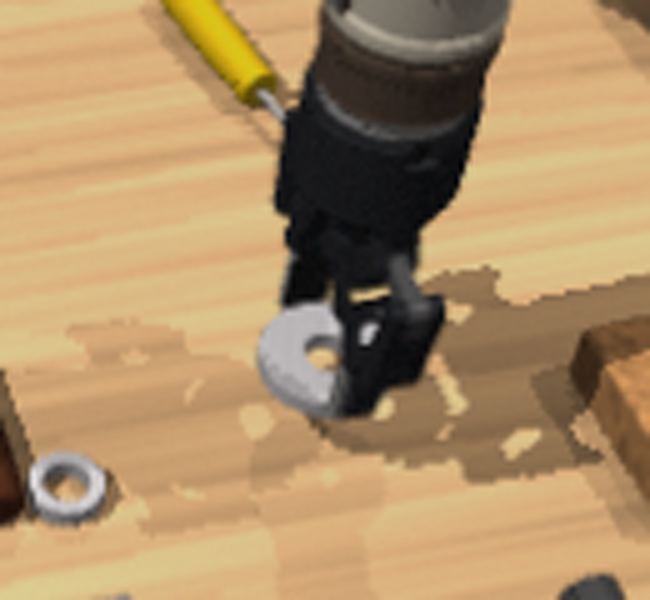

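View pics/t9.png

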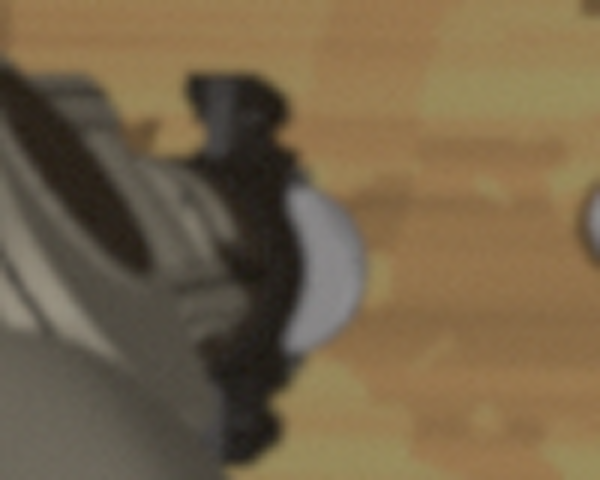

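```bash
cat >> h.py <<'E'
def ringplane(n,p,d,c,rad,zlo,zhi,th=None):
    """fit plane to low-saturation bright pts near world c"""
    P=cloud(n,d); hsv=cv2.cvtColor(p,cv2.COLOR_BGR2HSV); th=th or (95 if n=='top' else 120)
    k=(hsv[...,1]<60)&(hsv[...,2]>th)&(np.hypot(P[...,0]-c[0],P[...,1]-c[1])<rad)&(P[...,2]>zlo)&(P[...,2]<zhi)
    k=cv2.erode(k.astype(np.uint8),np.ones((3,3)))>0
    A=P[k]; 
    if len(A)<10: print(n,'few',len(A)); return
    for _ in range(3):
        q=np.linalg.lstsq(np.c_[A[:,:2]-A[:,:2].mean(0),np.ones(len(A))],A[:,2],rcond=None)[0]
        res=A[:,2]-np.c_[A[:,:2]-A[:,:2].mean(0),np.ones(len(A))]@q; A=A[abs(res)<.004] if (abs(res)<.004).sum()>8 else A
    print(n,'N',len(A),'mean',A.mean(0).round(4),'slope dz/dx,dz/dy',q[:2].round(3),'rms',res.std().round(4))
E
python3 - <<'E'
from h import *
for n in('scene','top'):
    z=np.load(f'pics/{n}9.npz'); ringplane(n,z['p'],z['d'],(.4232,.3177),.036,.01,.08)
    z=np.load(f'pics/{n}0.npz'); ringplane(n,z['p'],z['d'],(.4232,.3177),.036,.005,.08)
E
```

```text
scene N 138 mean [0.4239 0.3037 0.0506] slope dz/dx,dz/dy [0.007 0.026] rms 0.0014
scene N 251 mean [0.4254 0.3183 0.0126] slope dz/dx,dz/dy [ 0.004 -0.003] rms 0.0015
top N 143 mean [0.4231 0.2974 0.0497] slope dz/dx,dz/dy [-0.011 -0.078] rms 0.0019
top N 314 mean [0.4239 0.3157 0.0122] slope dz/dx,dz/dy [-0.012 -0.015] rms 0.002
```

```bash
python3 - <<'E'
from h import *
H=plane('top',np.array([(379,86),(570,86),(376,276),(568,276)])/4.2+(180,150)-.4,.03);print(H[:,:2].mean(0),np.linalg.norm(H[0]-H[3]),np.linalg.norm(H[1]-H[2]))
H=plane('scene',np.array([(156,347),(348,309),(410,475),(208,518)])/4.2+(290,180)-.4,.03);print(H[:,:2].mean(0),np.linalg.norm(H[0]-H[2]),np.linalg.norm(H[1]-H[3]))
# ring in pics 9: known radius circle fit on top plane edges
from scipy.optimize import least_squares
for n,roi in(('top',(205,245,225,285)),('scene',(395,185,425,218))):
    p=np.load(f'pics/{n}9.npz')['p']; hsv=cv2.cvtColor(p,cv2.COLOR_BGR2HSV); m=((hsv[...,1]<60)&(hsv[...,2]>(100 if n=='top' else 130))).astype(np.uint8)
    mm=np.zeros_like(m);x0,y0,x1,y1=roi;mm[y0:y1,x0:x1]=m[y0:y1,x0:x1]
    c=max(cv2.findContours(mm,0,1)[0],key=cv2.contourArea).reshape(-1,2)
    X=plane(n,c,.050)[:,:2]; print(n,len(X),X.min(0),X.max(0))
    f=lambda q:np.hypot(*(X-q).T)-.0325
    r=least_squares(f,[.423,.317],loss='cauchy',f_scale=.0007); print(r.x,np.sort(abs(r.fun))[:len(X)//2].max())
E
```

```text
[0.58889909 0.1271808 ] 0.1458665004814407 0.14665592916827477
[0.58793396 0.13014481] 0.1468946697579207 0.14694971701814905
top 60 [0.39243215 0.2836909 ] [0.45499794 0.31177153]
[0.42311143 0.31624201] 0.0012599086961068914
scene 70 [0.39257907 0.28445266] [0.45275649 0.33147116]
[0.42631518 0.31793085] 0.0030380907799933132
```

```bash
python3 -m inch '[[0,0,-0.6,0,0,0,1],[0,0,-0.9,0,0,0,1],[0.2,0.2,-0.9,0,0,0,1],[0.6,0.7,-0.7,0,0,0,1],[0.8,0.9,-0.6,0,0,0,1],[0.8,0.9,0,0,0,0,1],[0.8,0.9,0,0,0,0,1],[0.8,0.9,0,0,0,0,1]]'
python3 -m inch '[[0.8,0.9,0,0,0,0,1],[0.8,0.9,0,0,0,0,1],[0.7,0.8,0,0,0,0,1],[0.3,0.4,0,0,0,0,1],[0,0,0,0,0,0,1],[0,0,0,0,0,0,1],[0,0,0,0,0,0,1],[0,0,0,0,0,0,1]]'
python3 - <<'E'
from h import *
o=shot(10)
crop(o['scene'][0],(300,180,440,320),4.2,'s10.png')
crop(o['top'][0],(230,140,360,250),5,'t10.png')
plan((.588,.1277,.13),0)
E
```

```text
clock: 18.6
eef_pos: [0.5222, 0.2026, 0.128]
tool_rot: [1.0, -0.0, -0.001, 0.0]
ft_force: [0.6, 0.2, -0.8]
grip_width: 0.062
clock: 19.4
eef_pos: [0.5862, 0.1298, 0.129]
tool_rot: [1.0, 0.0, -0.0, -0.0]
ft_force: [0.5, 0.2, -1.3]
grip_width: 0.0626
turn [-0.     -0.      0.0001] deg 0.0 | shift after turn [ 0.058  0.073 -0.036] | shift before turn [ 0.058  0.073 -0.036]
t 19.5 p [0.5865 0.1295 0.1291] x [1. 0. 0.] z [ 0.  0. -1.] F [-0.5 -0.1 -0.8] w 0.0623 q [0.22 0.5  0.11 1.18 0.   1.79]
```

View pics/s10.png

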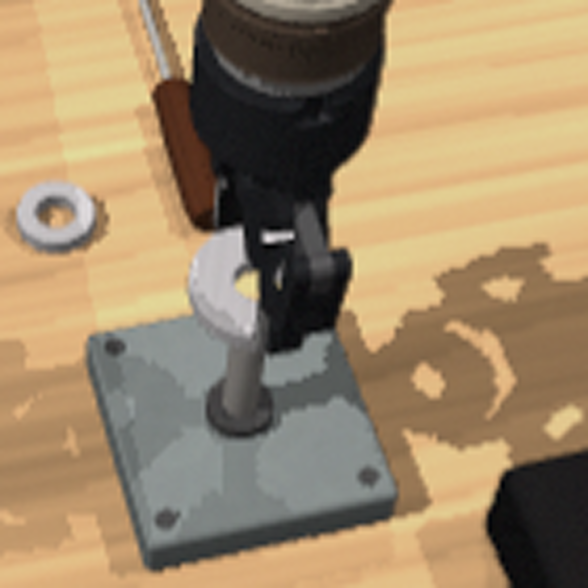

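View pics/t10.png

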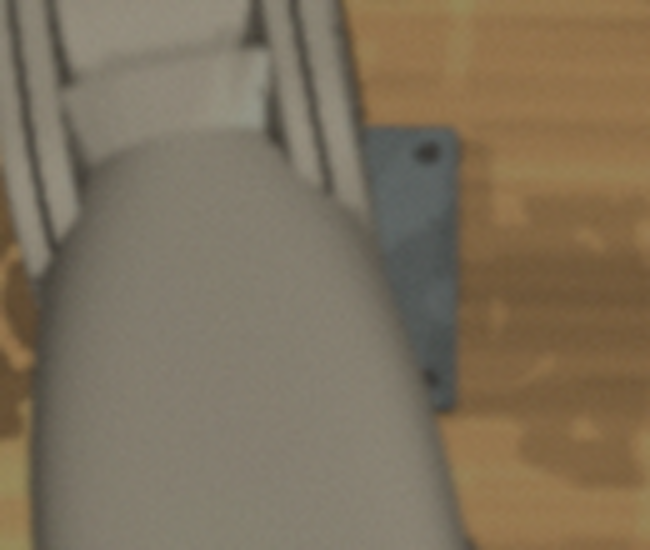

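```bash
python3 -m inch '[[0.06,0.07,0,0,0,0,1],[0,0,0,0,0,0,1],[0,0,0.4,0,0,0,1],[0,0,0.4,0,0,0,1],[0,0,0.4,0,0,0,1],[0,0,0.3,0,0,0,1],[0,0,0.2,0,0,0,1],[0,0,0,0,0,0,1]]'
python3 - <<'E'
from h import *
o=shot(11,('scene',))
crop(o['scene'][0],(300,180,440,320),4.2,'s11.png')
plan((.588,.1277,.041),0)
E
```

```text
clock: 20.3
eef_pos: [0.5877, 0.1267, 0.0851]
tool_rot: [1.0, -0.001, -0.001, 0.0]
ft_force: [0.1, -0.4, -0.7]
grip_width: 0.0623
turn [ 0.0001  0.0003 -0.0004] deg 0.1 | shift after turn [-0.008 -0.035  1.795] | shift before turn [-0.006 -0.035  1.795]
t 20.35 p [0.5882 0.1268 0.0859] x [ 1.    -0.001 -0.001] z [-0.001 -0.    -1.   ] F [-0.4 -0.9 -1.6] w 0.0624 q [0.21 0.54 0.05 1.09 0.   1.78]
```

View pics/s11.png

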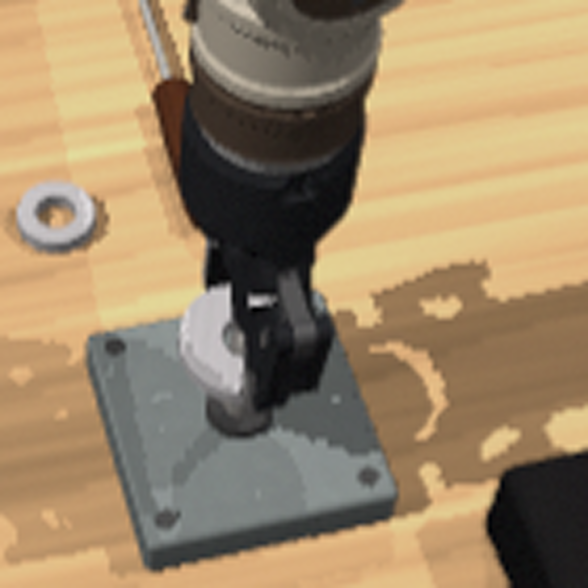

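The arbor shows through the bore at (235,335) and the force is nil. I go down and release.

```bash
python3 -m inch '[[0,-0.03,0.3,0,0,0,1],[0,0,0.4,0,0,0,1],[0,0,0.4,0,0,0,1],[0,0,0.4,0,0,0,1],[0,0,0.25,0,0,0,1],[0,0,0.05,0,0,0,1],[0,0,0,0,0,0,1],[0,0,0,0,0,0,1]]'
python3 -c "
from h import *
plan((.588,.1277,.038),0)"
```

```text
clock: 21.15
eef_pos: [0.5889, 0.1277, 0.0418]
tool_rot: [1.0, -0.001, 0.0, -0.0]
ft_force: [-0.3, -0.1, 0.1]
grip_width: 0.0624
turn [-0.0001 -0.0002 -0.0004] deg 0.1 | shift after turn [-0.035  0.001  0.152] | shift before turn [-0.035  0.001  0.152]
t 21.15 p [0.5889 0.1277 0.0418] x [ 1.    -0.001  0.001] z [ 0.001  0.    -1.   ] F [-0.3 -0.1  0.1] w 0.0624 q [0.21 0.58 0.   0.99 0.   1.79]
```

```bash
python3 -m inch '[[0,0,0.1,0,0,0,1],[0,0,0.04,0,0,0,1],[0,0,0,0,0,0,1],[0,0,0,0,0,0,0],[0,0,0,0,0,0,-1],[0,0,0,0,0,0,-1],[0,0,0,0,0,0,-1],[0,0,0,0,0,0,-1]]'
python3 -m inch '[[0,0,-0.3,0,0,0,-1],[0,0,-0.7,0,0,0,-1],[0,0,-1,0,0,0,-1],[0,0,-1,0,0,0,-1],[0,0,-1,0,0,0,-1],[-1,0,0,0,0,0,-1],[-1,0,0,0,0,0,-1],[-1,0,0,0,0,0,-1]]'
python3 -m inch '[[-1,0.5,0,0,0,0,-1],[-1,0.5,0,0,0,0,-1],[-1,0.5,0,0,0,0,-1],[0,0,0,0,0,0,-1],[0,0,0,0,0,0,-1],[0,0,0,0,0,0,-1],[0,0,0,0,0,0,-1],[0,0,0,0,0,0,-1]]'
python3 - <<'E'
from h import *
o=shot(12)
crop(o['scene'][0],(290,180,450,320),4.2,'s12.png')
cv2.imwrite('pics/tt12.png',o['top'][0])
from m import collars
for n in o:
    for c in collars(o[n][0],n,(180,150,380,300) if n=='top' else (260,150,470,290)): print(n,*c)
    ringplane(n,*o[n],(.589,.1275),.04,.04,.07)
st()
E
```

```text
clock: 21.95
eef_pos: [0.5883, 0.1277, 0.0376]
tool_rot: [1.0, -0.001, -0.0, 0.0]
ft_force: [0.3, -0.3, -0.7]
grip_width: 0.0854
clock: 22.75
eef_pos: [0.513, 0.1277, 0.1387]
tool_rot: [1.0, -0.001, 0.001, -0.0]
ft_force: [-1.0, 0.0, 0.1]
grip_width: 0.0858
clock: 23.55
eef_pos: [0.4391, 0.0906, 0.1379]
tool_rot: [1.0, -0.0, 0.0, -0.0]
ft_force: [-0.6, -0.6, -0.4]
grip_width: 0.0854
scene [346. 271.] [0.5574 0.122 ] d 81.9 encl 0.5566 0.1198 115.0
scene [312. 231.] [0.4295 0.0689] d 43.0 encl 0.43 0.0667 49.6
scene [363. 226.] [0.4436 0.1883] d 35.5 encl 0.4436 0.1877 38.4
scene N 331 mean [0.5965 0.1273 0.0504] slope dz/dx,dz/dy [0.005 0.007] rms 0.0013
top [256. 270.] [0.4161 0.1872] d 94.3 encl 0.4156 0.2035 141.8
top [287. 265.] [0.4218 0.1285] d 141.3 encl 0.4195 0.128 202.4
top [322. 263.] [0.432  0.0536] d 101.0 encl 0.4322 0.0549 170.7
top [292. 191.] [0.5937 0.129 ] d 56.4 encl 0.5937 0.1301 67.6
top N 304 mean [0.5865 0.1231 0.0507] slope dz/dx,dz/dy [0.001 0.002] rms 0.0019
t 23.65 p [0.4388 0.0905 0.1378] x [ 1.    -0.001 -0.   ] z [-0. -0. -1.] F [ 0.8 -0.2 -0.4] w 0.0854 q [ 0.2   0.21 -0.29  1.07  0.    1.78]
```

View pics/s12.png

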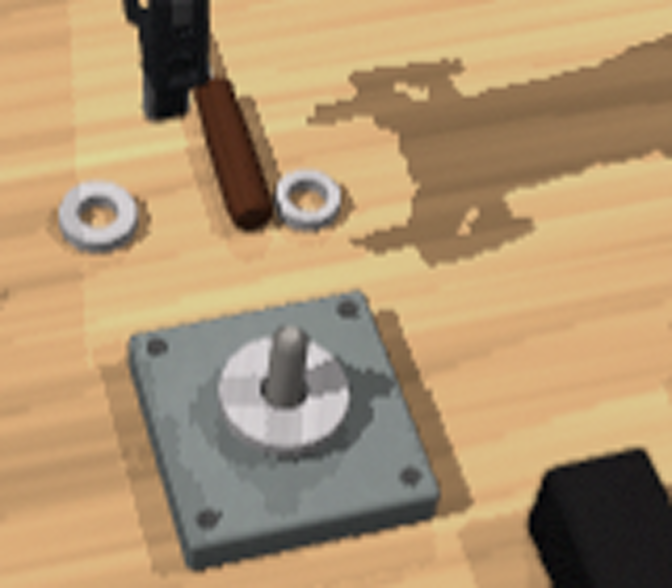

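View pics/tt12.png

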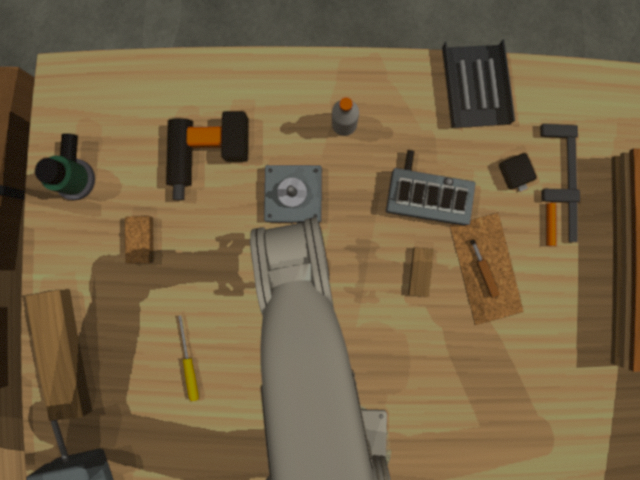

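Collar66 sits flat on its seat at (285,390), with its top at z 0.0505. Collar45 is at (99,215) in the scene crop.

```bash
python3 - <<'E'
from h import *
a=plane('top',[(317.7,263.9)],.012)[0];b=plane('scene',[(313.2,230.5)],.012)[0];print(a,b)
p=np.load('pics/scene12.npz')['p']; crop(p,(300,215,330,245),16,'z.png')
t=(a[:2]+[0,.0006]+b[:2]-[0,.0024])/2; print(t); plan((*t,.06),0)
E
```

```text
[0.42867836 0.06685556 0.012     ] [0.43084759 0.07009492 0.012     ]
[0.42976298 0.06757524]
turn [ 0.      0.0001 -0.0003] deg 0.0 | shift after turn [-0.361  0.918  3.111] | shift before turn [-0.36   0.918  3.111]
t 23.65 p [0.4388 0.0905 0.1378] x [ 1.    -0.001 -0.   ] z [-0. -0. -1.] F [ 0.8 -0.2 -0.4] w 0.0854 q [ 0.2   0.21 -0.29  1.07  0.    1.78]
```

View pics/z.png

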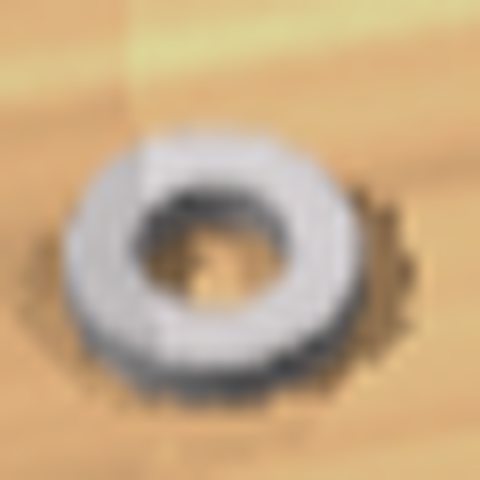

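```bash
python3 -m inch '[[-0.36,0.92,0,0,0,0,-1],[0,0,0.5,0,0,0,-1],[0,0,1,0,0,0,-1],[0,0,1,0,0,0,-1],[0,0,1,0,0,0,-1],[0,0,0.9,0,0,0,-1],[0,0,0.6,0,0,0,-1],[0,0,0.25,0,0,0,-1]]'
python3 -c "
from h import *
plan((.4298,.0676,.002),0)"
```

```text
clock: 24.45
eef_pos: [0.4283, 0.0672, 0.0051]
tool_rot: [1.0, -0.001, -0.002, 0.0]
ft_force: [-0.1, -0.3, 0.1]
grip_width: 0.0854
turn [ 0.0002  0.001  -0.0003] deg 0.2 | shift after turn [ 0.06  -0.016  0.124] | shift before turn [ 0.061 -0.017  0.124]
t 24.45 p [0.4283 0.0672 0.0051] x [ 1.    -0.001 -0.003] z [-0.003 -0.001 -1.   ] F [-0.1 -0.3  0.1] w 0.0854 q [ 0.16  0.36 -0.5   0.71 -0.    1.73]
```

```bash
python3 -m inch '[[0.06,0,0.12,0,0,0,-1],[0,0,0,0,0,0,0.5],[0,0,0,0,0,0,1],[0,0,0,0,0,0,1],[0,0,0,0,0,0,1],[0,0,0,0,0,0,1],[0,0,0,0,0,0,1],[0,0,0,0,0,0,1]]'
python3 -c "
from h import *
st()"
python3 -m inch '[[0,0,0,0,0,0,1],[0,0,-0.4,0,0,0,1],[0,0,-0.8,0,0,0,1],[0,0,-0.9,0,0,0,1],[0,0,-0.9,0,0,0,1],[0,0,-0.9,0,0,0,1],[0,0,-0.9,0,0,0,1],[0,0,-0.3,0,0,0,1]]'
python3 - <<'E'
from h import *
o=shot(13)
crop(o['scene'][0],(270,150,400,280),4.6,'s13.png')
for n in o: ringplane(n,*o[n],(.4295,.067),.03,.09,.2)
plan((.588,.1277,.135),0)
E
```

```text
clock: 25.25
eef_pos: [0.4317, 0.0675, 0.0049]
tool_rot: [1.0, -0.001, 0.001, -0.0]
ft_force: [-0.5, -0.3, 5.6]
grip_width: 0.0415
t 25.25 p [0.4317 0.0675 0.0049] x [ 1.    -0.001  0.002] z [ 0.002  0.    -1.   ] F [-0.5 -0.3  5.6] w 0.0415 q [ 0.15  0.36 -0.5   0.71  0.    1.73]
clock: 26.05
eef_pos: [0.4326, 0.0676, 0.1342]
tool_rot: [1.0, -0.001, 0.003, -0.0]
ft_force: [1.2, 0.1, -0.7]
grip_width: 0.0412
scene N 32 mean [0.4356 0.0536 0.1419] slope dz/dx,dz/dy [0.04  0.132] rms 0.0012
top few 0
turn [-0.0002 -0.0011 -0.0004] deg 0.2 | shift after turn [ 6.242 -2.408 -0.094] | shift before turn [ 6.24  -2.415 -0.071]
t 26.15 p [0.4319 0.0675 0.1326] x [ 1.    -0.001  0.003] z [ 0.003  0.001 -1.   ] F [-0.7  0.4 -0.6] w 0.0411 q [ 0.15  0.19 -0.33  1.05  0.    1.73]
```

View pics/s13.png

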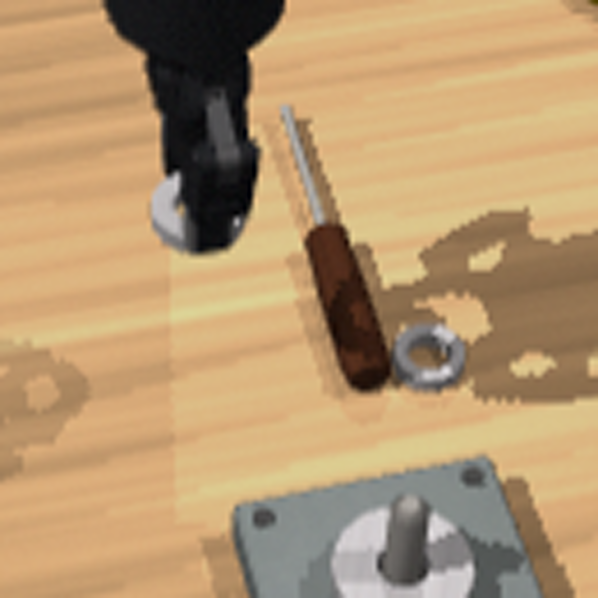

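```bash
python3 -m inch '[[0.5,-0.2,-0.1,0,0,0,1],[0.9,-0.35,0,0,0,0,1],[0.9,-0.35,0,0,0,0,1],[0.9,-0.35,0,0,0,0,1],[0.9,-0.35,0,0,0,0,1],[0.9,-0.35,0,0,0,0,1],[0.9,-0.35,0,0,0,0,1],[0.3,-0.1,0,0,0,0,1]]'
python3 -m inch '[[0,0,0,0,0,0,1],[0,0,0,0,0,0,1],[0,0,0,0,0,0,1],[0,0,0,0,0,0,1],[0,0,0,0,0,0,1],[0,0,0,0,0,0,1],[0,0,0,0,0,0,1],[0,0,0,0,0,0,1]]'
python3 - <<'E'
from h import *
o=shot(14)
crop(o['scene'][0],(300,180,440,320),4.2,'s14.png')
ringplane('scene',*o['scene'],(.589,.1275),.03,.11,.2)
plan((.5882,.1277,.1),0)
E
```

```text
clock: 26.95
eef_pos: [0.587, 0.1278, 0.1316]
tool_rot: [1.0, -0.0, -0.001, 0.0]
ft_force: [-1.1, 0.1, -1.1]
grip_width: 0.0415
clock: 27.75
eef_pos: [0.586, 0.1272, 0.1338]
tool_rot: [1.0, -0.001, 0.0, -0.0]
ft_force: [0.3, -0.2, -0.7]
grip_width: 0.0413
scene N 57 mean [0.5859 0.1143 0.1408] slope dz/dx,dz/dy [-0.    -0.036] rms 0.0015
turn [-0.     -0.     -0.0003] deg 0.1 | shift after turn [ 0.088 -0.021  1.349] | shift before turn [ 0.088 -0.021  1.349]
t 27.85 p [0.586  0.1272 0.1337] x [ 1.    -0.001  0.   ] z [ 0.  0. -1.] F [-0.   0.3 -0.6] w 0.0413 q [0.21 0.49 0.11 1.19 0.   1.79]
```

View pics/s14.png

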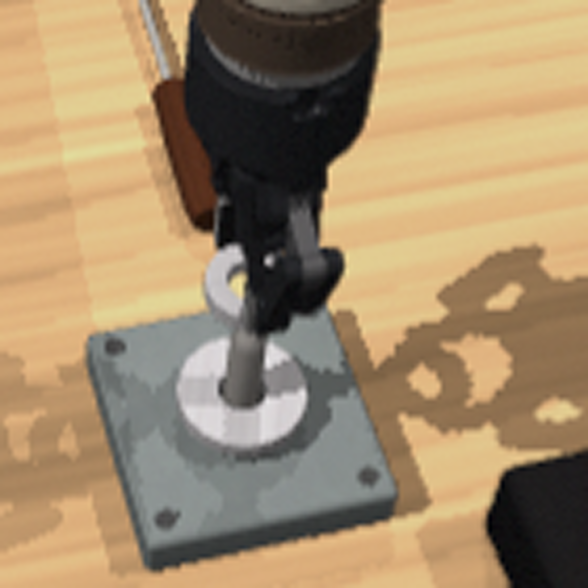

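```bash
python3 -m inch '[[0.09,-0.02,0,0,0,0,1],[0,0,0,0,0,0,1],[0,0,0.4,0,0,0,1],[0,0,0.4,0,0,0,1],[0,0,0.4,0,0,0,1],[0,0,0.3,0,0,0,1],[0,0,0.2,0,0,0,1],[0,0,0,0,0,0,1]]'
python3 - <<'E'
from h import *
o=shot(15,('scene',))
crop(o['scene'][0],(300,180,440,320),4.2,'s15.png')
plan((.5882,.1277,.058),0)
E
```

```text
clock: 28.65
eef_pos: [0.5875, 0.1275, 0.0899]
tool_rot: [1.0, -0.001, -0.001, 0.0]
ft_force: [-0.6, -0.3, -0.7]
grip_width: 0.0414
turn [ 0.0001  0.0003 -0.0004] deg 0.1 | shift after turn [ 0.01  -0.005  1.306] | shift before turn [ 0.012 -0.005  1.306]
t 28.7 p [0.5879 0.1276 0.0906] x [ 1.    -0.001 -0.001] z [-0.001 -0.    -1.   ] F [ 0.7  0.2 -0. ] w 0.041 q [ 0.21  0.53  0.06  1.1  -0.    1.79]
```

View pics/s15.png

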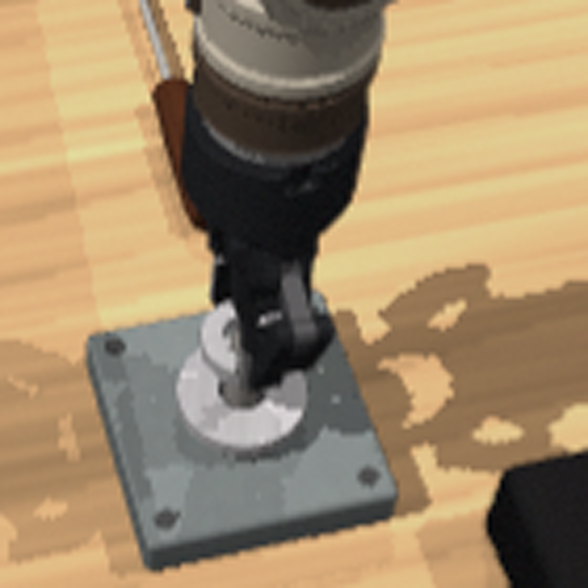

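The collar is threaded with no contact force. I lower it, release it and rise.

```bash
python3 -m inch '[[0,0,0.3,0,0,0,1],[0,0,0.4,0,0,0,1],[0,0,0.35,0,0,0,1],[0,0,0.2,0,0,0,1],[0,0,0.04,0,0,0,1],[0,0,0,0,0,0,1],[0,0,0,0,0,0,1],[0,0,0,0,0,0,1]]'
python3 -m inch '[[0,0,0,0,0,0,0.5],[0,0,0,0,0,0,0],[0,0,0,0,0,0,-1],[0,0,0,0,0,0,-1],[0,0,0,0,0,0,-1],[0,0,-0.3,0,0,0,-1],[0,0,-0.9,0,0,0,-1],[0,0,-1,0,0,0,-1]]'
python3 -m inch '[[0,0,-1,0,0,0,-1],[0,0,-0.3,0,0,0,-1],[-0.8,-0.3,0,0,0,0,-1],[-1,-0.5,0,0,0,0,-1],[-1,-0.5,0,0,0,0,-1],[-1,-0.5,0,0,0,0,-1],[-0.8,-0.5,0,0,0,0,-1],[0,0,0,0,0,0,-1]]'
python3 - <<'E'
from h import *
o=shot(16)
crop(o['scene'][0],(290,180,450,320),4.2,'s16.png')
crop(o['top'][0],(180,150,340,290),4.2,'t16.png')
from m import collars
for c in collars(o['scene'][0],'scene',(330,210,390,240)): print(*c)
ringplane('scene',*o['scene'],(.589,.1275),.025,.055,.08)
ringplane('top',*o['top'],(.589,.1275),.025,.055,.08)
st()
E
```

```text
clock: 29.5
eef_pos: [0.5886, 0.1278, 0.0594]
tool_rot: [1.0, -0.001, 0.0, -0.0]
ft_force: [0.1, 0.3, -0.5]
grip_width: 0.0413
clock: 30.3
eef_pos: [0.5874, 0.1275, 0.1141]
tool_rot: [1.0, -0.001, -0.001, 0.0]
ft_force: [0.3, -0.1, -0.3]
grip_width: 0.0852
clock: 31.1
eef_pos: [0.4705, 0.1861, 0.146]
tool_rot: [1.0, 0.001, -0.001, 0.0]
ft_force: [-0.1, -0.0, 0.1]
grip_width: 0.0852
[363. 226.] [0.4436 0.1883] d 35.5 encl 0.4436 0.1877 38.4
scene N 73 mean [0.5957 0.1209 0.0626] slope dz/dx,dz/dy [ 0.001 -0.013] rms 0.0012
top N 62 mean [0.5865 0.1177 0.0629] slope dz/dx,dz/dy [-0.042 -0.013] rms 0.0018
t 31.2 p [0.4732 0.1854 0.1463] x [ 1. -0.  0.] z [ 0. -0. -1.] F [-0.6 -0.3  0.2] w 0.0853 q [ 0.37  0.31 -0.13  1.13 -0.    1.94]
```

View pics/s16.png

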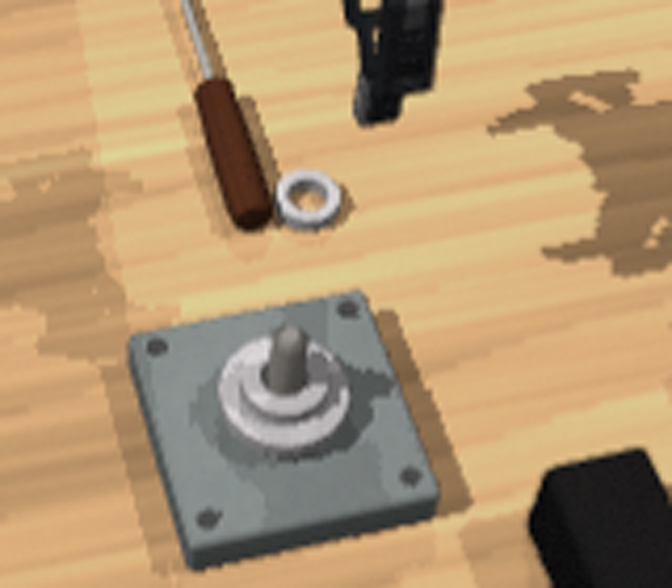

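View pics/t16.png

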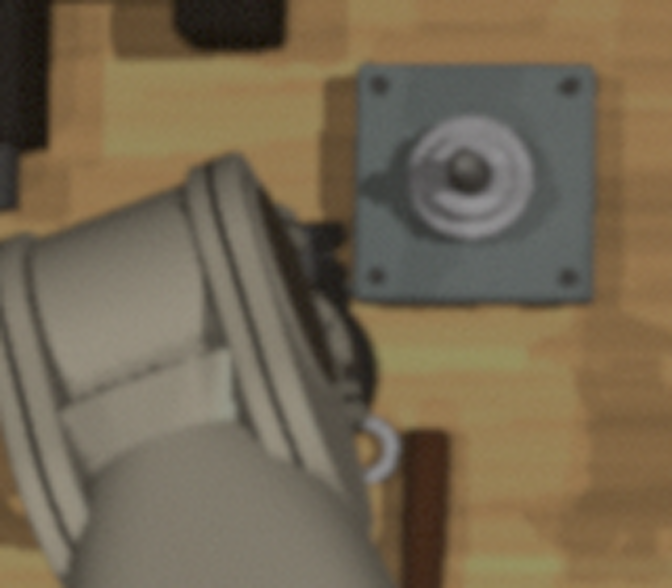

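Collar45 rests flat on 66 with its top at z 0.063, at (289,388). Collar38, at (308,200), is undisturbed, so I pick it next.

```bash
python3 -c "
from h import *
plan((.4434,.188,.007),0)"
```

```text
turn [ 0.0001 -0.0001 -0.    ] deg 0.0 | shift after turn [-1.192 -0.102  5.574] | shift before turn [-1.194 -0.104  5.573]
t 31.2 p [0.4732 0.1854 0.1463] x [ 1. -0.  0.] z [ 0. -0. -1.] F [-0.6 -0.3  0.2] w 0.0853 q [ 0.37  0.31 -0.13  1.13 -0.    1.94]
```

```bash
python3 -m inch '[[-0.6,-0.1,0.3,0,0,0,-1],[-0.59,0,0.9,0,0,0,-1],[0,0,0.9,0,0,0,-1],[0,0,0.9,0,0,0,-1],[0,0,0.6,0,0,0,-1],[0,0,0,0,0,0,-1],[0,0,0,0,0,0,-1],[0,0,0,0,0,0,-1]]'
python3 - <<'E'
from h import *
o=shot(17)
crop(o['scene'][0],(310,160,420,260),5.5,'s17.png')
plan((.4434,.188,.007),0)
E
```

```text
clock: 32.0
eef_pos: [0.4448, 0.1879, 0.0573]
tool_rot: [1.0, -0.001, 0.001, -0.0]
ft_force: [0.5, -1.0, 1.1]
grip_width: 0.0859
turn [-0.0003 -0.0007 -0.0004] deg 0.2 | shift after turn [-0.05   0.003  2.017] | shift before turn [-0.055  0.005  2.017]
t 32.1 p [0.4447 0.1881 0.0574] x [ 1.    -0.001  0.002] z [ 0.002  0.001 -1.   ] F [ 0.3  0.2 -0.7] w 0.0856 q [ 0.4   0.36 -0.32  0.89 -0.    1.97]
```

View pics/s17.png

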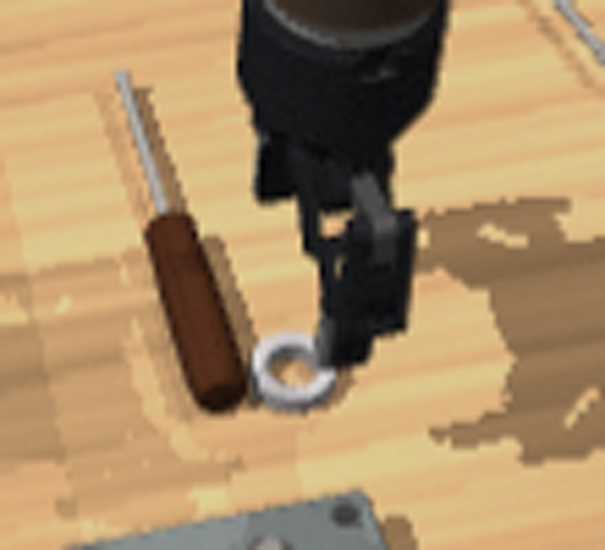

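The jaws straddle the ring at (293,370) and clear the chisel at (220,390).

```bash
python3 -m inch '[[-0.05,0,0.5,0,0,0,-1],[0,0,0.7,0,0,0,-1],[0,0,0.5,0,0,0,-1],[0,0,0.3,0,0,0,-1],[0,0,0,0,0,0,-1],[0,0,0,0,0,0,0.5],[0,0,0,0,0,0,1],[0,0,0,0,0,0,1]]'
python3 -m inch '[[0,0,0,0,0,0,1],[0,0,0,0,0,0,1],[0,0,0,0,0,0,1],[0,0,0,0,0,0,1],[0,0,0,0,0,0,1],[0,0,0,0,0,0,1],[0,0,0,0,0,0,1],[0,0,0,0,0,0,1]]'
python3 -c "
from h import *
st()"
python3 -m inch '[[0,0,-0.2,0,0,0,1],[0,0,-0.6,0,0,0,1],[0,0,-0.9,0,0,0,1],[0,0,-0.9,0,0,0,1],[0,0,-0.9,0,0,0,1],[0,0,-0.9,0,0,0,1],[0,0,-0.8,0,0,0,1],[0,0,0,0,0,0,1]]'
python3 - <<'E'
from h import *
o=shot(18)
crop(o['scene'][0],(310,140,420,260),5,'s18.png')
ringplane('scene',*o['scene'],(.4434,.186),.03,.09,.2)
plan((.588,.1297,.14),0)
E
```

```text
clock: 32.9
eef_pos: [0.4429, 0.1881, 0.0071]
tool_rot: [1.0, -0.001, 0.001, -0.0]
ft_force: [0.8, 0.2, 0.0]
grip_width: 0.0439
clock: 33.7
eef_pos: [0.4429, 0.1881, 0.0075]
tool_rot: [1.0, -0.001, 0.001, -0.0]
ft_force: [-0.8, 0.1, 5.3]
grip_width: 0.0337
t 33.7 p [0.4429 0.1881 0.0075] x [ 1.    -0.001  0.002] z [ 0.002  0.001 -1.   ] F [-0.8  0.1  5.3] w 0.0337 q [ 0.4   0.43 -0.38  0.76  0.    1.97]
clock: 34.5
eef_pos: [0.4443, 0.1887, 0.1396]
tool_rot: [1.0, -0.001, 0.003, -0.001]
ft_force: [0.7, -0.5, 0.7]
grip_width: 0.0332
scene N 19 mean [0.4482 0.1743 0.1441] slope dz/dx,dz/dy [-0.049  0.005] rms 0.0013
turn [-0.0001 -0.0003 -0.0003] deg 0.1 | shift after turn [ 5.823  2.327 -0.135] | shift before turn [ 5.826  2.32  -0.13 ]
t 34.6 p [0.4424 0.1879 0.1366] x [ 1.    -0.001  0.001] z [ 0.001  0.    -1.   ] F [-0.1 -0.7 -0.5] w 0.0335 q [ 0.4   0.27 -0.22  1.09 -0.    1.97]
```

View pics/s18.png

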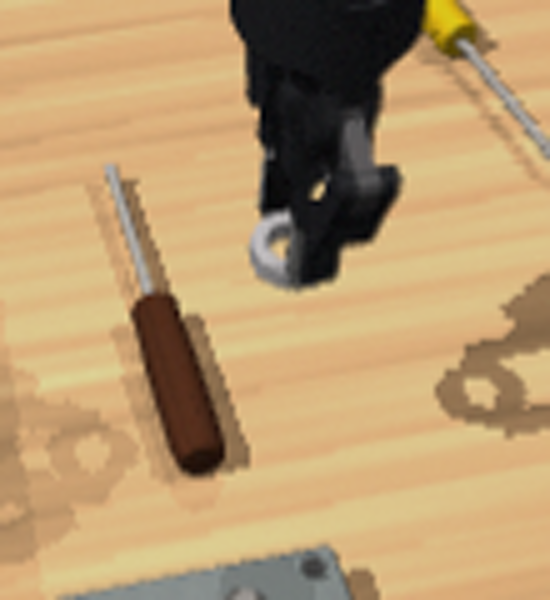

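```bash
python3 -m inch '[[0.5,0.2,-0.1,0,0,0,1],[0.9,0.36,0,0,0,0,1],[0.9,0.36,0,0,0,0,1],[0.9,0.36,0,0,0,0,1],[0.9,0.36,0,0,0,0,1],[0.9,0.36,0,0,0,0,1],[0.6,0.24,0,0,0,0,1],[0.24,0.08,0,0,0,0,1]]'
python3 -m inch '[[0,0,0,0,0,0,1],[0,0,0,0,0,0,1],[0,0,0,0,0,0,1],[0,0,0,0,0,0,1],[0,0,0,0,0,0,1],[0,0,0,0,0,0,1],[0,0,0,0,0,0,1],[0,0,0,0,0,0,1]]'
python3 - <<'E'
from h import *
o=shot(19)
crop(o['scene'][0],(300,170,440,310),4.2,'s19.png')
ringplane('scene',*o['scene'],(.589,.1275),.03,.11,.2)
plan((.5882,.1297,.1),0)
E
```

```text
clock: 35.4
eef_pos: [0.5896, 0.1282, 0.1371]
tool_rot: [1.0, -0.001, -0.001, 0.0]
ft_force: [0.5, 0.4, -0.4]
grip_width: 0.0332
clock: 36.2
eef_pos: [0.5882, 0.1297, 0.139]
tool_rot: [1.0, -0.0, 0.0, -0.0]
ft_force: [-0.1, -0.0, -0.7]
grip_width: 0.0337
scene N 29 mean [0.5913 0.1161 0.1434] slope dz/dx,dz/dy [-0.13  -0.093] rms 0.0016
turn [-0.     -0.     -0.0003] deg 0.1 | shift after turn [-1.000e-03 -1.000e-03  1.558e+00] | shift before turn [-1.000e-03 -1.000e-03  1.558e+00]
t 36.3 p [0.5882 0.1297 0.139 ] x [ 1.    -0.001  0.   ] z [ 0.  0. -1.] F [-0.7  0.5 -0.4] w 0.0333 q [0.22 0.49 0.13 1.21 0.   1.79]
```

View pics/s19.png

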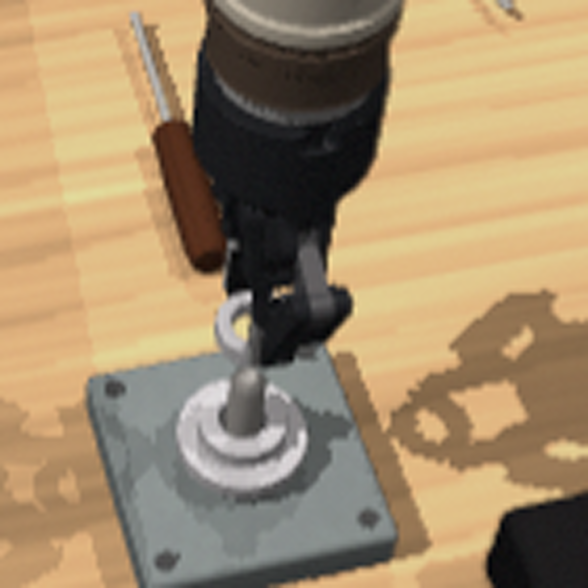

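```bash
python3 -m inch '[[0,0,0.3,0,0,0,1],[0,0,0.4,0,0,0,1],[0,0,0.4,0,0,0,1],[0,0,0.4,0,0,0,1],[0,0,0.1,0,0,0,1],[0,0,0,0,0,0,1],[0,0,0,0,0,0,1],[0,0,0,0,0,0,1]]'
python3 - <<'E'
from h import *
o=shot(20,('scene',))
crop(o['scene'][0],(300,180,440,320),4.2,'s20.png')
plan((.5882,.1297,.072),0)
E
```

```text
clock: 37.1
eef_pos: [0.5887, 0.1298, 0.0995]
tool_rot: [1.0, -0.001, 0.001, -0.0]
ft_force: [0.5, 0.4, -0.8]
grip_width: 0.0337
turn [-0.0001 -0.0004 -0.0003] deg 0.1 | shift after turn [-0.019  0.003  1.102] | shift before turn [-0.02   0.003  1.102]
t 37.15 p [0.5887 0.1298 0.0995] x [ 1.    -0.001  0.001] z [ 0.001  0.    -1.   ] F [ 0.2  0.  -1. ] w 0.0336 q [0.22 0.52 0.07 1.12 0.   1.79]
```

View pics/s20.png

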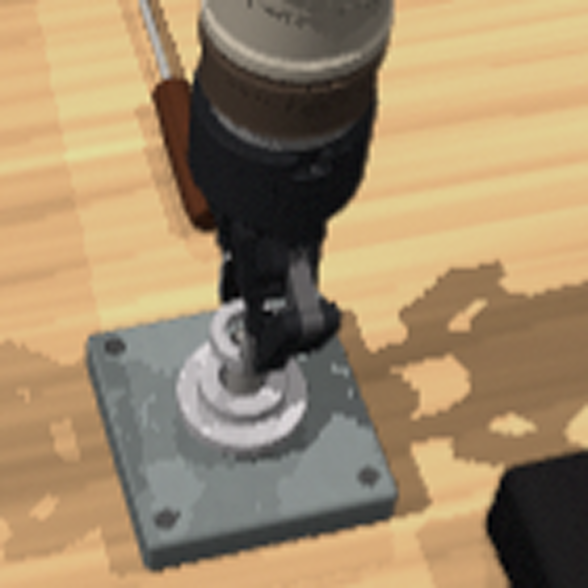

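Threaded. I lower it, release it and move off.

```bash
python3 -m inch '[[0,0,0.2,0,0,0,1],[0,0,0.35,0,0,0,1],[0,0,0.35,0,0,0,1],[0,0,0.2,0,0,0,1],[0,0,0,0,0,0,1],[0,0,0,0,0,0,1],[0,0,0,0,0,0,1],[0,0,0,0,0,0,1]]'
python3 -m inch '[[0,0,0,0,0,0,0.5],[0,0,0,0,0,0,0],[0,0,0,0,0,0,-1],[0,0,0,0,0,0,-1],[0,0,0,0,0,0,-1],[0,0,-0.3,0,0,0,-1],[0,0,-0.9,0,0,0,-1],[0,0,-1,0,0,0,-1]]'
python3 -m inch '[[0,0,-0.7,0,0,0,-1],[-0.5,0.5,0,0,0,0,-1],[-0.8,1,0,0,0,0,-1],[-0.8,1,0,0,0,0,-1],[-0.8,1,0,0,0,0,-1],[-0.8,1,0,0,0,0,-1],[-0.8,1,0,0,0,0,-1],[-0.8,1,0,0,0,0,-1]]'
python3 - <<'E'
from h import *
o=shot(21)
crop(o['scene'][0],(290,180,450,320),4.2,'s21.png')
crop(o['top'][0],(240,140,560,330),2.4,'t21.png')
ringplane('scene',*o['scene'],(.589,.1275),.02,.068,.085)
ringplane('top',*o['top'],(.589,.1275),.02,.068,.085)
plan((.4142,-.3187,.10),-66.3)
E
```

```text
clock: 37.95
eef_pos: [0.5884, 0.1297, 0.0716]
tool_rot: [1.0, -0.001, 0.0, -0.0]
ft_force: [-0.2, -0.1, 0.2]
grip_width: 0.0335
clock: 38.75
eef_pos: [0.5875, 0.1295, 0.1266]
tool_rot: [1.0, -0.001, -0.001, 0.0]
ft_force: [1.5, -0.1, -0.2]
grip_width: 0.0852
clock: 39.55
eef_pos: [0.4549, -0.0336, 0.1447]
tool_rot: [1.0, -0.0, 0.001, 0.0]
ft_force: [0.4, 0.6, 0.6]
grip_width: 0.0855
scene N 24 mean [0.5952 0.1209 0.0744] slope dz/dx,dz/dy [ 0.077 -0.048] rms 0.0011
top N 17 mean [0.5847 0.1199 0.074 ] slope dz/dx,dz/dy [0.07 0.07] rms 0.0016
turn [5.000e-04 2.000e-04 3.668e-01] deg 66.0 | shift after turn [9.773 5.988 1.781] | shift before turn [-1.496 11.362  1.792]
t 39.65 p [ 0.4531 -0.0348  0.1445] x [ 1.    -0.005 -0.001] z [-0.001 -0.001 -1.   ] F [ 0.4  0.8 -0.6] w 0.0853 q [-0.08  0.21 -0.27  1.09 -0.    1.5 ]
```

View pics/s21.png

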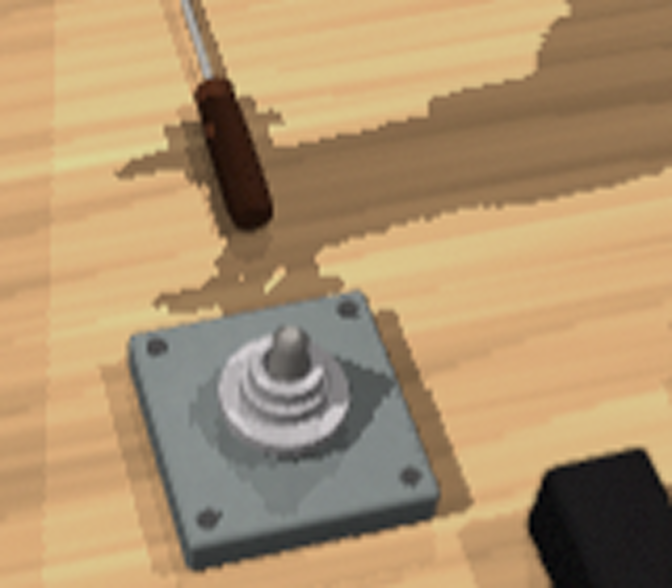

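View pics/t21.png

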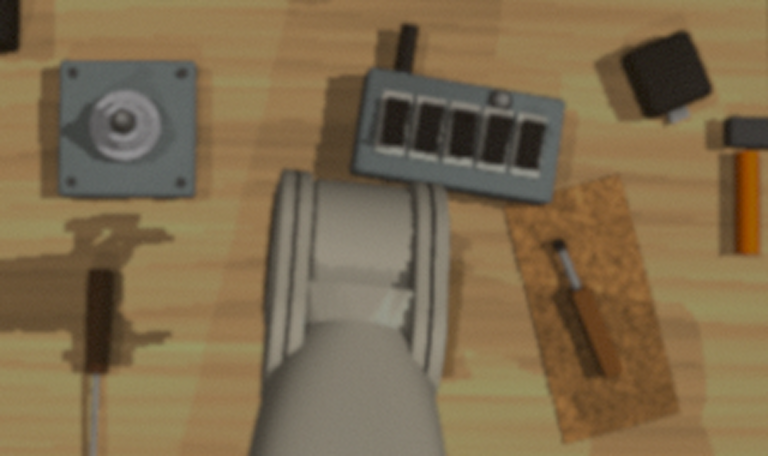

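The stack is home in order 66, 45, 38, with its top at z 0.074. I return to the stylus.

```bash
python3 -m inch '[[0,0,0,0,0,0.0459,-1],[0,0,0,0,0,0.0459,-1],[0,0,0,0,0,0.0459,-1],[0,0,0,0,0,0.0459,-1],[0,0,0,0,0,0.0459,-1],[0,0,0,0,0,0.0459,-1],[0,0,0,0,0,0.0459,-1],[0,0,0,0,0,0.0459,-1]]'
python3 -m inch '[[0.5,0.3,0,0,0,0,-1],[1,0.6,0,0,0,0,-1],[1,0.6,0,0,0,0,-1],[1,0.6,0,0,0,0,-1],[1,0.6,0,0,0,0,-1],[1,0.6,0,0,0,0,-1],[1,0.6,0,0,0,0,-1],[1,0.6,0.2,0,0,0,-1]]'
python3 -m inch '[[1,0.6,0.5,0,0,0,-1],[0.9,0.6,0.5,0,0,0,-1],[0.37,0.29,0.58,0,0,0,-1],[0,0,0,0,0,0,-1],[0,0,0,0,0,0,-1],[0,0,0,0,0,0,-1],[0,0,0,0,0,0,-1],[0,0,0,0,0,0,-1]]'
python3 - <<'E'
from h import *
o=shot(22)
crop(o['top'][0],(400,180,560,330),4,'t22.png');crop(o['scene'][0],(60,160,260,310),4,'s22.png')
plan((.4142,-.3187,.0085),-66.3)
E
```

```text
clock: 40.45
eef_pos: [0.4563, -0.0322, 0.1445]
tool_rot: [0.836, -0.548, 0.0, -0.0]
ft_force: [0.1, 0.0, -0.6]
grip_width: 0.0854
clock: 41.25
eef_pos: [0.4296, -0.251, 0.1402]
tool_rot: [0.838, -0.546, 0.001, -0.0]
ft_force: [-0.1, 0.2, -0.5]
grip_width: 0.0857
clock: 42.05
eef_pos: [0.418, -0.3162, 0.1002]
tool_rot: [0.838, -0.545, 0.001, -0.0]
ft_force: [-0.8, -0.3, 0.6]
grip_width: 0.0853
turn [-0.0001 -0.0002  0.001 ] deg 0.2 | shift after turn [0.031 0.167 3.657] | shift before turn [0.028 0.169 3.657]
t 42.15 p [ 0.4177 -0.3163  0.0999] x [ 0.405 -0.914  0.001] z [ 0.001 -0.    -1.   ] F [ 0.2 -0.2  0.9] w 0.0854 q [-0.65  0.38 -0.16  1.03  0.    2.08]
```

View pics/s22.png

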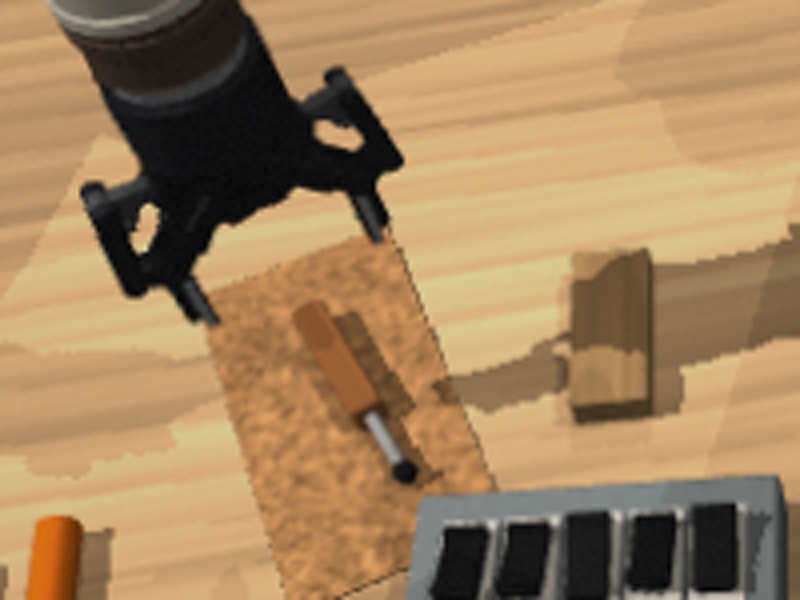

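View pics/t22.png

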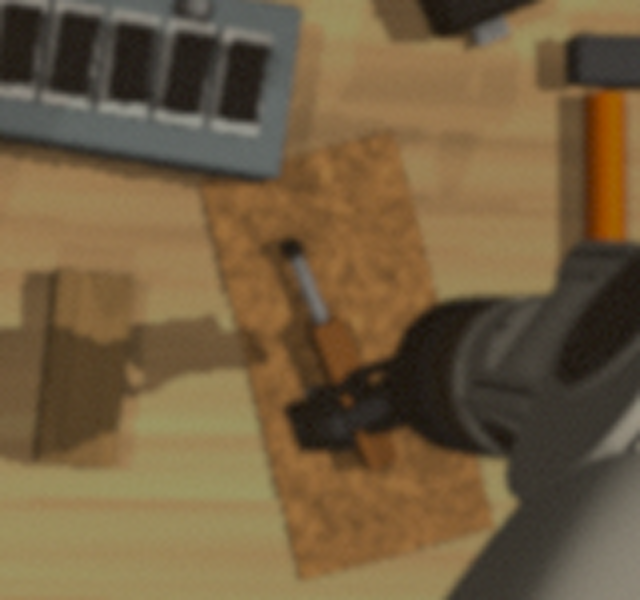

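The stylus has not moved. I grip it again, shifting +0.17 along tool y and 3.66 down.

```bash
python3 -m inch '[[0.03,0.17,0.7,0,0,0,-1],[0,0,0.9,0,0,0,-1],[0,0,0.9,0,0,0,-1],[0,0,0.7,0,0,0,-1],[0,0,0.46,0,0,0,-1],[0,0,0,0,0,0,-1],[0,0,0,0,0,0,1],[0,0,0,0,0,0,1]]'
python3 -m inch '[[0,0,0,0,0,0,1],[0,0,0,0,0,0,1],[0,0,0,0,0,0,1],[0,0,0,0,0,0,1],[0,0,0,0,0,0,1],[0,0,0,0,0,0,1],[0,0,0,0,0,0,1],[0,0,0,0,0,0,1]]'
python3 -m inch '[[0,0,-0.3,0,0,0,1],[0,0,-0.8,0,0,0,1],[0,0,-1,0,0,0,1],[0,0,-1,0,0,0,1],[0,0,-1,0,0,0,1],[0,0,-1,0,0,0,1],[0,0,-0.6,0,0,0,1],[0,0,0,0,0,0,1]]'
python3 -m inch '[[0,0,0,-0.027,-0.0077,0.0349,1],[0,0,0,-0.027,-0.0077,0.0349,1],[0,0,0,-0.027,-0.0077,0.0349,1],[0,0,0,-0.027,-0.0077,0.0349,1],[0,0,0,-0.027,-0.0077,0.0349,1],[0,0,0,0,0,0,1],[0,0,0,0,0,0,1],[0,0,0,0,0,0,1]]'
python3 - <<'E'
from h import *
o=shot(23)
crop(o['top'][0],(400,180,560,330),4,'t23.png');crop(o['scene'][0],(60,160,260,310),4,'s23.png')
planball([*(P0+.017*EX),.105])
E
```

```text
clock: 42.95
eef_pos: [0.4146, -0.3196, 0.009]
tool_rot: [0.838, -0.546, 0.001, 0.0]
ft_force: [-0.5, -0.5, -0.2]
grip_width: 0.0591
clock: 43.75
eef_pos: [0.4143, -0.3195, 0.0088]
tool_rot: [0.838, -0.546, 0.001, 0.0]
ft_force: [-0.1, 0.0, 6.8]
grip_width: 0.0186
clock: 44.55
eef_pos: [0.4149, -0.3199, 0.1529]
tool_rot: [0.838, -0.546, 0.002, 0.0]
ft_force: [0.1, -0.6, -0.7]
grip_width: 0.0181
clock: 45.35
eef_pos: [0.4132, -0.3189, 0.1505]
tool_rot: [-0.641, 0.737, 0.163, -0.141]
ft_force: [0.5, -0.7, -1.1]
grip_width: 0.0186
tcp target [ 0.5257 -0.2075  0.1329]
turn [-0.001  -0.0006  0.0006] deg 0.2 | shift after turn [-5.059 -3.77  -0.937] | shift before turn [-5.05  -3.783 -0.935]
t 45.45 p [ 0.4133 -0.3191  0.1515] x [-0.14  -0.99   0.001] z [-0.416  0.058 -0.908] F [ 0.1  0.1 -0.4] w 0.019 q [-0.56  0.65  0.34  1.66 -0.17  2.76]
```

View pics/s23.png

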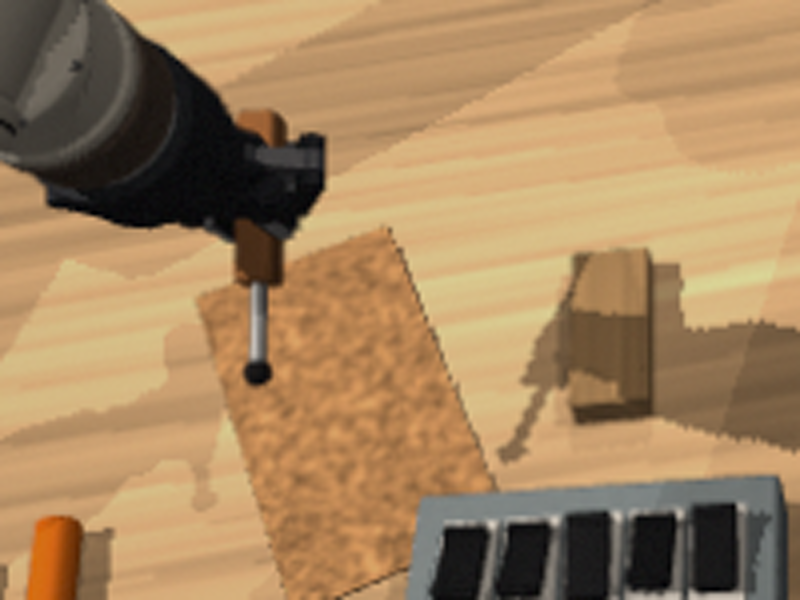

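View pics/t23.png

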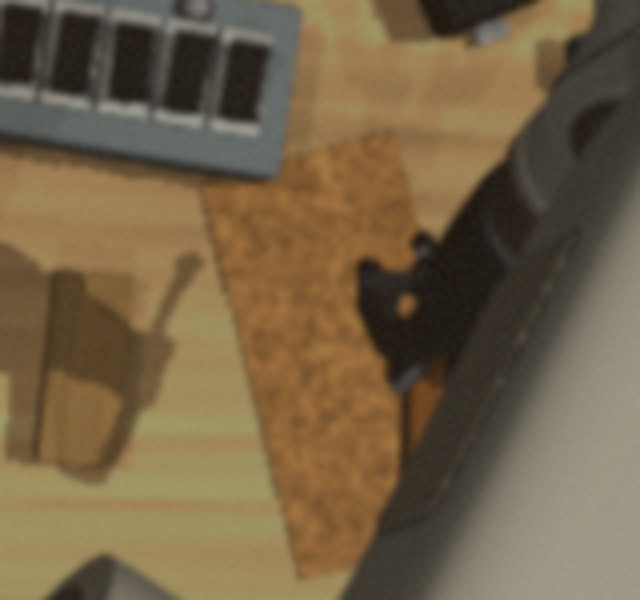

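```bash
python3 - <<'E'
from h import *
o=bot.get_obs(); r=R.from_quat(o['tool_rot']); X=o['eef_pos']+r.apply(B); print(X,proj('scene',X))
E
```

```text
[ 0.48664216 -0.33026775  0.12382373] [[122.36305004 252.81887488]]
```

The ball is at (124.5,253), where the model expects it, so the grip is as before. I move over the far end.

```bash
python3 -m inch '[[-0.5,-0.3,-0.2,0,0,0,1],[-0.9,-0.6,-0.2,0,0,0,1],[-0.9,-0.7,-0.2,0,0,0,1],[-0.9,-0.7,-0.2,0,0,0,1],[-0.9,-0.7,-0.14,0,0,0,1],[-0.7,-0.5,0,0,0,0,1],[-0.25,-0.28,0,0,0,0,1],[0,0,0,0,0,0,1]]'
python3 -m inch '[[0,0,0,0,0,0,1],[0,0,0,0,0,0,1],[0,0,0,0,0,0,1],[0,0,0,0,0,0,1],[0,0,0,0,0,0,1],[0,0,0,0,0,0,1],[0,0,0,0,0,0,1],[0,0,0,0,0,0,1]]'
python3 - <<'E'
from h import *
o=shot(24)
crop(o['scene'][0],(110,200,270,340),5,'s24.png')
planball([*(P0+.017*EX),.105])
print(proj('scene',[*(P0+.017*EX),.105]))
E
```

```text
clock: 46.25
eef_pos: [0.5266, -0.2064, 0.1313]
tool_rot: [-0.641, 0.737, 0.163, -0.142]
ft_force: [0.3, -0.6, -0.6]
grip_width: 0.0185
clock: 47.05
eef_pos: [0.5261, -0.2075, 0.1318]
tool_rot: [-0.64, 0.737, 0.163, -0.142]
ft_force: [-0.1, -0.4, 0.4]
grip_width: 0.0185
tcp target [ 0.5257 -0.2075  0.1329]
turn [-0.0003 -0.0004  0.0006] deg 0.1 | shift after turn [ 0.004  0.037 -0.033] | shift before turn [ 0.004  0.036 -0.033]
t 47.15 p [ 0.5262 -0.2074  0.1318] x [-0.14 -0.99  0.  ] z [-0.418  0.059 -0.907] F [-0.1  0.1 -0.8] w 0.0185 q [-0.33  0.79  0.55  1.75 -0.08  2.97]
[[183.29325931 295.32782496]]
```

View pics/s24.png

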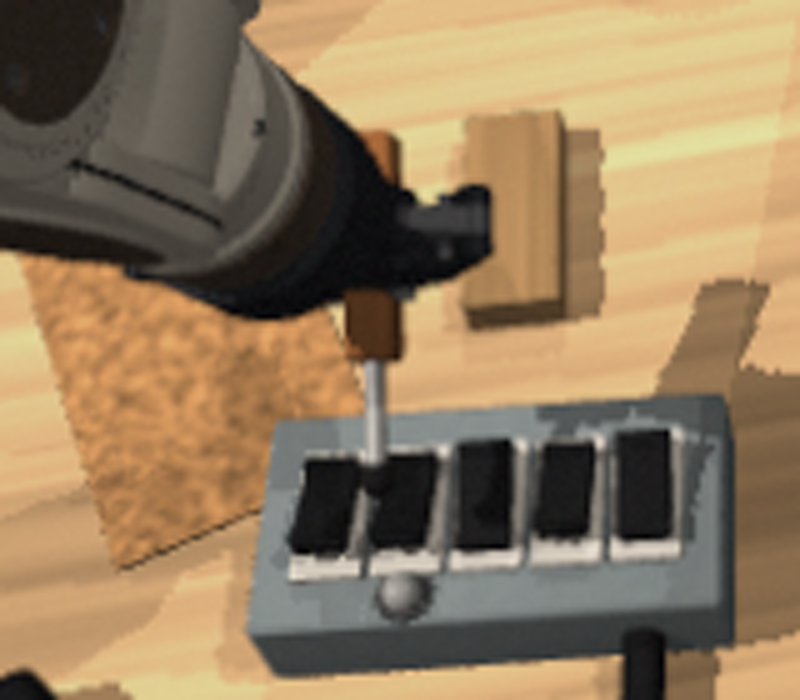

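```bash
python3 -m inch '[[0,-0.13,0.3,0,0,0,1],[0,-0.15,0.32,0,0,0,1],[0,-0.15,0.32,0,0,0,1],[0,-0.105,0.227,0,0,0,1],[0,-0.084,0.181,0,0,0,1],[0,-0.084,0.181,0,0,0,1],[0,-0.03,0.07,0,0,0,1],[0,0,0,0,0,0,1]]'
python3 - <<'E'
from h import *
o=shot(25)
crop(o['scene'][0],(110,200,270,340),5,'s25.png')
planball([*(P0+.017*EX),.059])
E
```

```text
clock: 47.95
eef_pos: [0.5261, -0.2077, 0.0891]
tool_rot: [-0.64, 0.737, 0.162, -0.141]
ft_force: [-0.6, 0.6, 7.7]
grip_width: 0.0184
tcp target [ 0.5257 -0.2075  0.0869]
turn [-0.0008 -0.0005  0.0005] deg 0.2 | shift after turn [-0.005 -0.019  0.091] | shift before turn [-0.006 -0.019  0.091]
t 48.05 p [ 0.5262 -0.2077  0.0892] x [-0.14  -0.99   0.001] z [-0.416  0.058 -0.907] F [-0.4  0.4  6.6] w 0.0186 q [-0.33  0.82  0.48  1.66 -0.08  2.97]
```

View pics/s25.png

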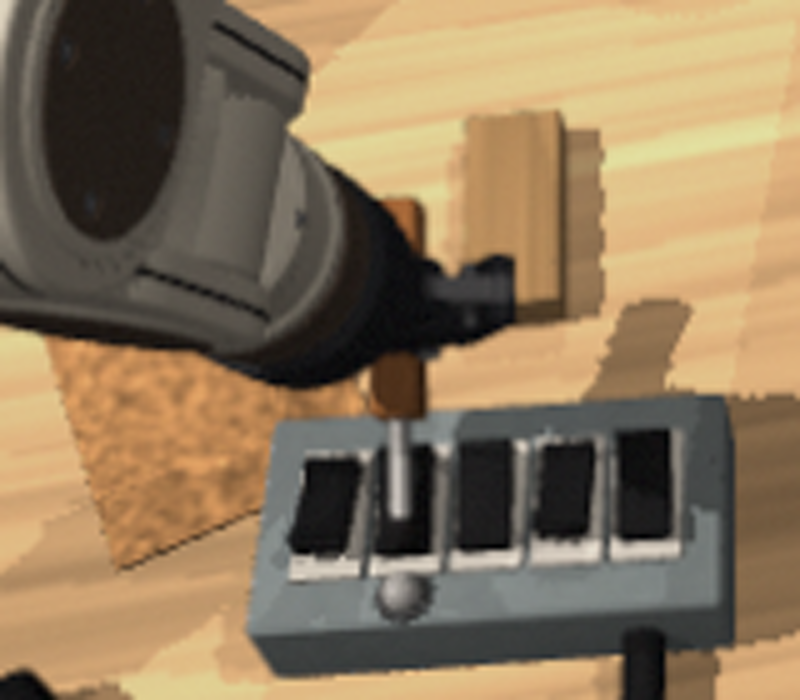

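Force has risen to 7 N and the rocker has tipped. I press a touch more, lift and back away.

```bash
python3 -m inch '[[0,-0.03,0.07,0,0,0,1],[0,0,0,0,0,0,1],[0,0,0,0,0,0,1],[0,0,0,0,0,0,1],[0,0.21,-0.45,0,0,0,1],[0,0.42,-0.9,0,0,0,1],[0,0.42,-0.9,0,0,0,1],[0,0.42,-0.9,0,0,0,1]]'
python3 -m inch '[[0,0.8,0,0,0,0,1],[0,1,0,0,0,0,1],[0,1,0,0,0,0,1],[0,0,0,0,0,0,1],[0,0,0,0,0,0,1],[0,0,0,0,0,0,1],[0,0,0,0,0,0,1],[0,0,0,0,0,0,1]]'
python3 - <<'E'
from h import *
o=shot(26)
crop(o['scene'][0],(110,200,270,340),5,'s26.png')
plan((.4142,-.3192,.06),-66.3)
E
```

```text
clock: 48.85
eef_pos: [0.5254, -0.2073, 0.1739]
tool_rot: [-0.64, 0.737, 0.163, -0.142]
ft_force: [0.3, -0.9, -0.9]
grip_width: 0.0182
clock: 49.65
eef_pos: [0.4632, -0.1984, 0.2017]
tool_rot: [-0.64, 0.737, 0.163, -0.142]
ft_force: [-0.3, 0.8, 0.2]
grip_width: 0.0185
turn [ 0.1353  0.0384 -0.1736] deg 40.2 | shift after turn [3.637 3.732 5.673] | shift before turn [ 5.056 -1.257  5.674]
t 49.75 p [ 0.4631 -0.1984  0.2018] x [-0.14 -0.99  0.  ] z [-0.418  0.059 -0.906] F [0.4 0.5 0.5] w 0.0182 q [-0.35  0.62  0.41  1.79 -0.09  2.95]
```

View pics/s26.png

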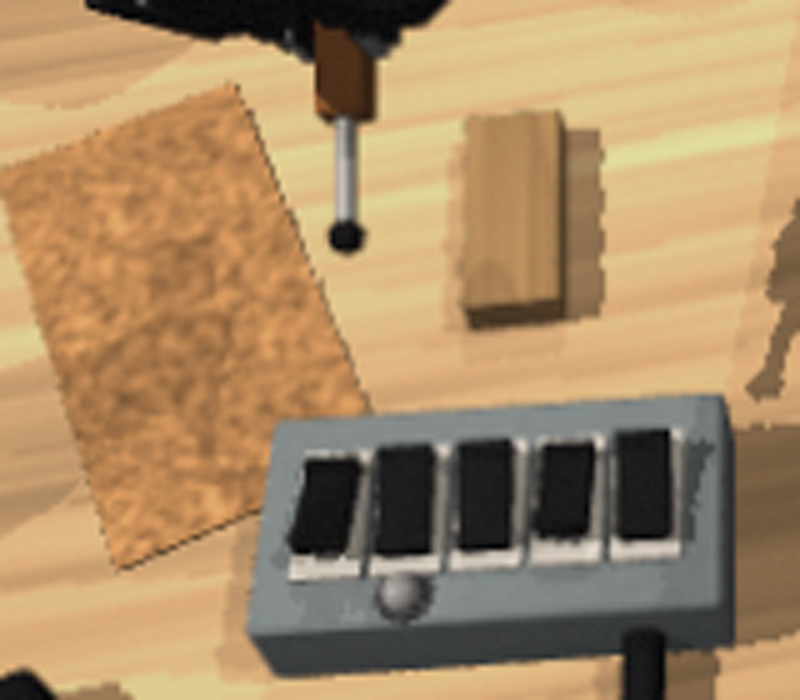

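The rocker at (405,498) is on again, identical to the start picture, and the others are unchanged. I lay the stylus back.

```bash
python3 -m inch '[[0,0,0,0.027,0.0077,-0.0349,1],[0,0,0,0.027,0.0077,-0.0349,1],[0,0,0,0.027,0.0077,-0.0349,1],[0,0,0,0.027,0.0077,-0.0349,1],[0,0,0,0.027,0.0077,-0.0349,1],[0.7,0.7,0.4,0,0,0,1],[0.9,0.9,1,0,0,0,1],[0.9,0.9,1,0,0,0,1]]'
python3 -m inch '[[0.8,0.8,1,0,0,0,1],[0.34,0.43,1,0,0,0,1],[0,0,0.9,0,0,0,1],[0,0,0.3,0,0,0,1],[0,0,0,0,0,0,1],[0,0,0,0,0,0,1],[0,0,0,0,0,0,1],[0,0,0,0,0,0,1]]'
python3 - <<'E'
from h import *
o=shot(27)
crop(o['scene'][0],(60,160,260,310),4,'s27.png')
plan((.4142,-.3192,.0095),-66.3)
E
```

```text
clock: 50.55
eef_pos: [0.431, -0.2818, 0.1427]
tool_rot: [0.838, -0.545, 0.001, 0.0]
ft_force: [0.8, 0.2, -0.5]
grip_width: 0.0187
clock: 51.35
eef_pos: [0.4153, -0.3197, 0.0636]
tool_rot: [0.838, -0.546, 0.001, 0.0]
ft_force: [0.3, 0.0, -0.8]
grip_width: 0.0187
turn [-0.0003 -0.0005  0.0009] deg 0.2 | shift after turn [-0.026  0.023  2.151] | shift before turn [-0.03   0.024  2.151]
t 51.45 p [ 0.415  -0.3196  0.0633] x [ 0.405 -0.914  0.001] z [ 0.001 -0.001 -1.   ] F [-0.2 -0.3 -1. ] w 0.0184 q [-0.66  0.42 -0.21  0.94 -0.    2.07]
```

View pics/s27.png

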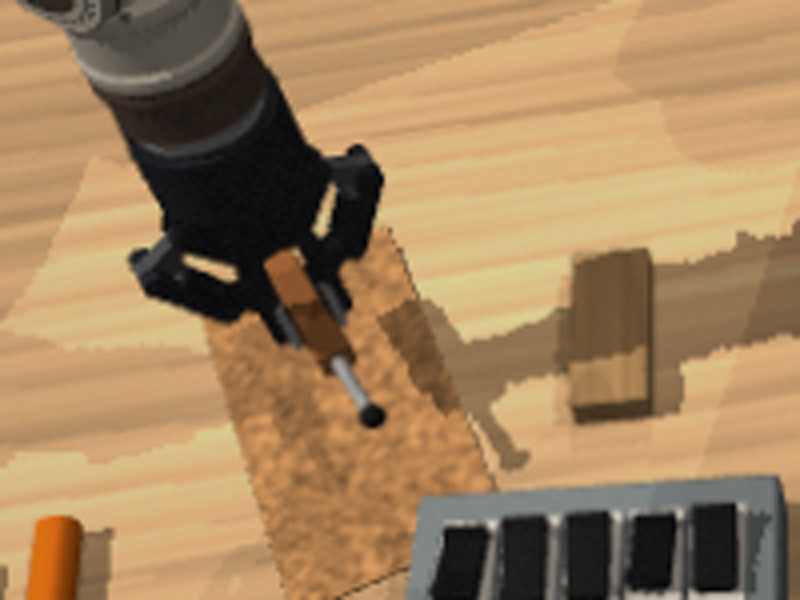

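The stylus is level and still in the grip over the pad. I lower it, open and rise.

```bash
python3 -m inch '[[-0.03,0.02,0.6,0,0,0,1],[0,0,0.6,0,0,0,1],[0,0,0.5,0,0,0,1],[0,0,0.3,0,0,0,1],[0,0,0.15,0,0,0,1],[0,0,0,0,0,0,1],[0,0,0,0,0,0,0.5],[0,0,0,0,0,0,0]]'
python3 -m inch '[[0,0,0,0,0,0,-1],[0,0,0,0,0,0,-1],[0,0,0,0,0,0,-1],[0,0,-0.4,0,0,0,-1],[0,0,-1,0,0,0,-1],[0,0,-1,0,0,0,-1],[0,0,-1,0,0,0,-1],[0,0,-1,0,0,0,-1]]'
python3 -m inch '[[0,0.5,-1,0,0,0,-1],[0,1,-0.5,0,0,0,-1],[0,1,0,0,0,0,-1],[0,1,0,0,0,0,-1],[0,0.5,0,0,0,0,-1],[0,0,0,0,0,0,-1],[0,0,0,0,0,0,-1],[0,0,0,0,0,0,-1]]'
python3 - <<'E'
from h import *
o=shot(28)
crop(o['top'][0],(240,140,560,330),2.4,'t28.png'); st()
ringplane('scene',*o['scene'],(.589,.1275),.02,.068,.085)
ringplane('top',*o['top'],(.589,.1275),.02,.068,.085)
E
```

```text
clock: 52.25
eef_pos: [0.414, -0.3193, 0.009]
tool_rot: [0.838, -0.546, 0.001, 0.0]
ft_force: [-0.2, -0.8, -0.1]
grip_width: 0.0346
clock: 53.05
eef_pos: [0.4136, -0.3189, 0.1204]
tool_rot: [0.838, -0.546, 0.0, 0.0]
ft_force: [0.4, 0.7, -1.3]
grip_width: 0.0855
clock: 53.85
eef_pos: [0.323, -0.3591, 0.1562]
tool_rot: [0.838, -0.545, 0.0, -0.0]
ft_force: [-0.5, 0.9, 0.4]
grip_width: 0.0853
t 53.95 p [ 0.3229 -0.359   0.156 ] x [ 0.405 -0.914 -0.   ] z [ 0.  0. -1.] F [ 0.3  0.5 -0. ] w 0.0855 q [-0.84  0.25 -0.18  1.14  0.    1.89]
scene N 23 mean [0.5966 0.1224 0.0744] slope dz/dx,dz/dy [ 0.022 -0.009] rms 0.0015
top N 17 mean [0.5829 0.1216 0.0738] slope dz/dx,dz/dy [-0.002 -0.09 ] rms 0.0015
```

View pics/t28.png

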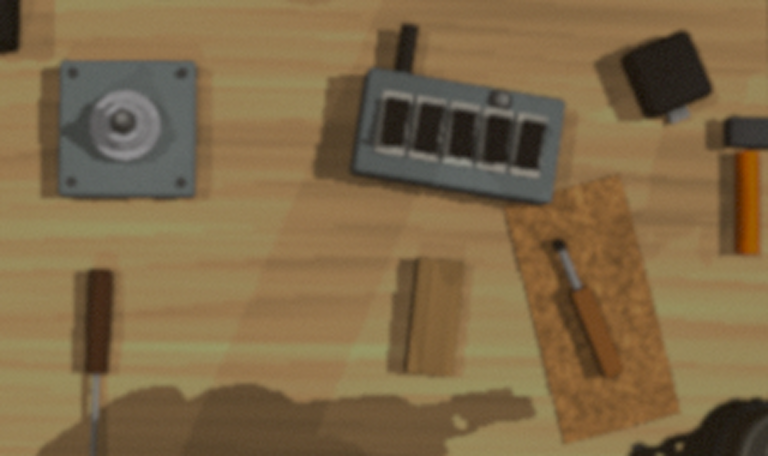

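View pics/scene28.png

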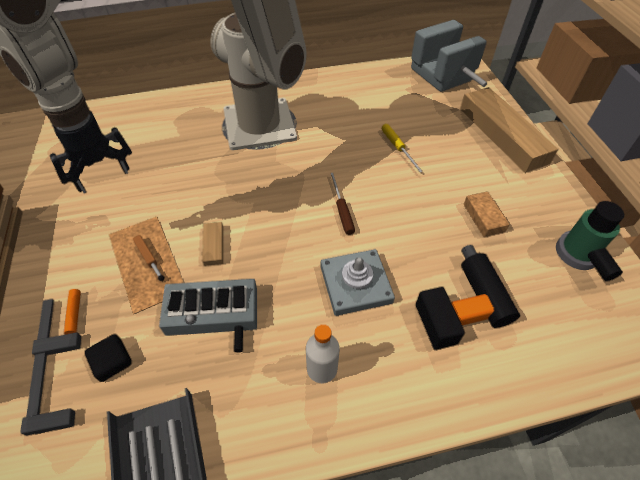

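The stylus lies on the pad at (148,258) and the stack is on the arbor at (357,272). The switches read as required, no collar is left on the bench, and the robot is clear of everything. I hand the job in.

```bash
python3 -c "
from workcell import bot
print(bot.job_done())"
```

```text
the job is handed in; nothing more can be done
None
```

The job is done and handed in at about 54 s on the robot's clock; no verdict was reported.

I tipped the spindle's rocker off with the stylus. I then threaded the three collars present (66, 45 and 38 mm) onto the arbor, widest lowest, tipped the rocker on again and laid the stylus back on its pad. Collar45 was knocked about 4 cm aside early in the run, so I measured it again before picking it up.

**Last checks:**
- **Collars:** the stack's top face measured 0.074 m in both views, which is what three collars fully home should give. The slope fits on the small top collar rest on about 20 points each, and one gave −0.09 in the top view, which I put down to noise. The fits on the two lower collars as each went on were near zero, apart from one top-view reading of −0.04 on collar45.
- **Switches:** all five rockers look as they did at the start, with the spindle's on.
- **Stylus and bystanders:** the stylus lies on the pad and the gripper is clear. The bystanders look unmoved.
- **Camera disagreement:** the two cameras differ by about 2–3 mm in y throughout. I allowed for this by comparing positions within the same view.

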